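# Set up a centre-punch mark and hold the hammer ready

### The arm

A 6-joint arm with a two-finger parallel gripper is mounted at the origin on a cart in front of the work surface, level with it; the furniture and walls round the work are solid. World frame = base frame: x ahead of the robot, y to its left, z up, the work surface at z = 0. Lengths are in m, angles in rad, forces in N, time in s.
With the tool pointing down it reaches from about 0.325 to 0.9 m from the base axis. Payload 3.5 kg.
Tool frame: the origin (TCP) lies between the finger pads; the fingertips stand 22 mm ahead of it and the grasp point (between the pads) lies 3 mm ahead of it; z points along the fingers, x is the direction in which the jaws open and shut, and the axes are right-handed (so a half turn about z gives the same grasp; the last joint's range is limited). The gripper opens to 85 mm and grips with 20 to 120 N. Pads are 22 mm wide; open, the fingers measure 114 mm over their backs; the gripper's body (76 mm by 85 mm) begins 54 mm behind the grasp point. The pads swing forward as they close: fully open they stand 13 mm farther back than shut.
Start: joints at [-1.206, 0.276, -0.026, 1.268, 0, 1.467], TCP at [0.282, -0.558, 0.225] pointing down, gripper open.
Joint ranges: [-3.12, 3.12], [-0.85, 1.88], [-1.08, 1.24], [-1.95, 2.15], [-1.57, 1.53], [-3.14, 3.14]. Speed limits (rad/s): [2.57, 2.57, 3.14, 3.14, 3.14, 3.14].

### API

Orientations are given as a unit quaternion [w, x, y, z].
In Python, from cell import bot gives the robot as it stands. The module is installed in compiled form; this text tells all that it offers.
- The arm moves only by the shell command python3 -m creep 'ROWS' [FORCE]. ROWS is JSON, a list of rows, each an object of numbers: "x", "y", "z": the shift along the tool's x, y, z in cm; "wx", "wy", "wz": the turn, a rotation vector about the tool's x, y, z in rad; "fingers": the finger opening in cm, from 0 to 8.54. A call has 1 to 5 rows; each row shifts and turns the commanded pose from where the row before left it, along the tool's axes as they then stand; what a row does not reach is not made up. A row lasts 1/10 s, in which the tool goes at most 50 mm and 8.59 degrees, less where a joint would pass 70% of its speed; a pose out of reach is approached as far as the arm can. A call is refused whole if a number of a shift passes 5 or a number of a turn 0.15, either way. A call with a gripper value outside its range is refused whole. The fingers move at their own pace and stop on an object; FORCE is the grip in N (left out, the last holds). Time passes only in rows, so rows that do not move let the fingers close. It gives the time, the measured TCP pose, the force and the opening at its end, in the units of the state.
- bot.get_obs(): the state, without advancing time (a new reading comes with each control period).
- bot.read_camera(name): name is "scene" or "side" or "wrist"; returns a dict with "image" (400x640x3 uint8, red, green, blue), "mtx" (3x3 intrinsics, pixels), "eye" and "attitude" of the camera in the world; the wrist camera has in their place "hand_eye" (4x4, takes a point from camera to tool coordinates, whose origin is the TCP and whose axes are the tool frame's). Camera axes: x right, y down, z forward; pixel columns grow to the right and rows downward; lengths in m; the calibration is good to about 2 mm. A picture is of the moment at which its call begins: read the wrist's pose just before it. There is no depth.
- bot.sign_off(): hands the job in, once; it reports no verdict.
The state is a dict: "time_s": time; "q": joint angles; "qd": joint speeds; "joint_torque": joint torques, N m; "ee_pos": TCP position; "tool_rot": TCP orientation; "ft_force": force on the tool from outside, world axes, zero at the start; "wrist_torque": the same for the moment, N m; "finger_gap": finger opening in m.
Only numpy, scipy, OpenCV 4.12 (cv2) and the standard library are available. Lean on these libraries where they do the work, as an engineer would, in place of code of your own. Each camera call takes 0.05 s, during which the arm holds its last target.

### The job

Slide the flat aluminium bar along the table until the cross marked on it sits right under the tip of the punch in the stand, and let go of the bar. Then draw the hammer out of its sloping sleeve and hold it ready to strike: handle level, striking face down, a few centimetres straight above the punch's head, without touching the punch. Finish like that, still holding the hammer, with the bar still in place; leave the tin and the sanding block alone.

Things in the scene. Friction and masses are not known exactly. Their poses are not given: they have to be found in the camera images.
- bar: loose flat aluminium bar, 150 x 40 x 12 mm, 0.19 kg, lying flat on the table (z = 0). Origin: centre of its underside; x along its length (toward the end with the cross), y across its 40 mm width, z up. The half without the cross is free to pinch across the 40 mm width.
- mark (a point): centre of the marked dark cross (two lines, 30 x 3 mm) on the bar's upper face, at [45, 0, 12] mm in the bar's frame, 30 mm from the bar's end
- stand: punch stand, fixed: an arm holds a dark steel centre punch upright over the table. Origin: on the table below the punch; x from the punch to the column (away from the robot), z up. Foot plate x = 45 to 120 mm, 90 wide, 10 high; column 22 mm thick at x = 75; arm 24 mm wide (collar at the column 36), x = -13 to 93, z = 47 to 77. The bar comes in from the -x side.
- punch_tip (a point): the punch's lower tip, 18 mm above the table (6 mm above the bar's upper face); the punch is fixed and does not move
- punch_head (a point): top of the punch, 13 mm in diameter, 110 mm above the table, straight above the tip; it is the highest point of the stand
- holder: hammer holder, fixed to the table: foot plate 145 x 70 x 8 mm with a rectangular steel sleeve that slopes upward at 50 degrees toward the holder's +x (away from the robot). Sleeve 80 mm deep, inside 25 mm wide (along the holder's y) by 30 mm, wall 3 mm. Origin: on the table, about under the sleeve; z up.
- holder_mouth (a point): centre of the sleeve's open upper end, at [21, 0, 93] mm in the holder's frame
- holder_floor (a point): centre of the sleeve's closed lower end, at [-30, 0, 32] mm in the holder's frame; the line from here to holder_mouth is the direction to draw the hammer out
- hammer: loose hammer, wooden handle, 259 mm long, 0.3 kg. At the start its handle is in the sleeve with a little play, head up, sloping about 45 degrees, face to the under side: turned about its z till the handle is level, the face looks down. Frame: y along the handle, head at y = -113 mm, end at y = 130; x across the 98 mm head, flat striking face at -x, wedge pein at +x; z level at the start.
- hammer_grip (a point): point on the handle's centre line near the centre of mass, at [-2.5, -35, 11] mm in the hammer's frame, 165 mm from the handle end and 67 mm short of the head. The handle here is 18 mm thick along the hammer's z and 21 mm along x; it is free to be pinched along z by a gripper coming from the pein side (from the hammer's +x).
- hammer_face (a point): centre of the round striking face, 22 mm in diameter, at [-48.5, -113.5, 11] mm in the hammer's frame; the face looks along the hammer's -x
- hammer_tail (a point): end of the handle, at [-2.5, 130, 11] mm in the hammer's frame
- eyelet_tin: bystander: loose round tin, 67 mm in diameter, 28 mm high; origin: centre of its underside
- sanding_block: bystander: loose sanding block, 57 x 100 x 31 mm; origin: centre of its underside
Mind the look-alikes: they are no part of the job. Several things have the shape of the bar; the one meant has the colours described above.

How it is judged:
On the way, in this order (a step that is already met when the one before it is completed fails the run):
1. the cross on the bar is under the punch tip (within 6 mm), the bar flat on the table, at rest and let go (horizontal distance between mark and punch_tip below 0.006 m and angle between bar's own z axis and vertical below 0.06 rad and height (world z) of bar below 0.003 m and contact force between the fingers and bar below 0.3 N and linear speed of bar below 0.02 m/s), for 0.2 s.
2. the hammer is drawn fully out of the sleeve and held (contact force between the fingers and hammer above 1 N and contact force between hammer and holder below 0.1 N and distance between hammer_tail and holder_floor above 0.08 m), for 0.1 s.
At the end, for the whole second after the job is handed in: Cross within 6 mm of the punch tip's axis, bar flat, at rest, not touched. Fingers hold the hammer still, clear of holder and stand: face down and handle level within 12 degrees, face centre within 15 mm of the punch's axis, 10 to 90 mm above its head (all of step 1 and contact force between the fingers and hammer above 1 N and contact force between hammer and holder below 0.1 N and angle between hammer's own x axis and vertical below 0.21 rad and horizontal distance between hammer_face and punch_head below 0.015 m and z of hammer_face in the frame of punch_head between 0.01 and 0.09 m and contact force between hammer and stand below 0.1 N and linear speed of hammer below 0.03 m/s and angular speed of hammer below 0.15 rad/s); the arm keeps its last pose, push and grip.
It fails at once if the hammer knocks the punch or its stand (contact force between hammer and stand above 3 N).
It fails at once if the tin is disturbed (moved over 30 mm) (distance of eyelet_tin from where it was at the start of the episode above 0.03 m).
It fails at once if the sanding block is disturbed (moved over 30 mm) (distance of sanding_block from where it was at the start of the episode above 0.03 m).
It also fails if it takes over 48 s, if anything falls off the work surface, if the arm or the gripper's body presses on something with over 40 N, if the wrist force passes 120 N, or if a joint passes its speed limit or range.

## Working session

There is one attempt and no reset: what is moved stays moved. The work goes in short steps, Python scripts to look and compute and a shell command to move; the robot and the scene stay as the last step left them, time stands still between calls to the robot, and variables do not carry over. Pictures are saved under pics/ and viewed, and the job is handed in when it is done.

```bash
mkdir -p pics; python3 - <<'E'
from cell import bot
import cv2
o=bot.get_obs(); print({k:o[k] for k in o})
for n in ("scene","side","wrist"):
    c=bot.read_camera(n); cv2.imwrite(f"pics/{n}0.png",c["image"][:,:,::-1])
    print(n,{k:v for k,v in c.items() if k!="image"})
E
```

```text
{'time_s': 0.0, 'q': array([-1.20637435e+00,  2.77142990e-01, -2.79127515e-02,  1.26798193e+00,
        3.29978760e-05,  1.46741482e+00]), 'qd': array([ 4.59709581e-04, -1.07071504e-03,  3.78076841e-04,  5.63233976e-04,
        1.75993687e-05, -1.24824955e-03]), 'joint_torque': array([ 1.29489558e-04, -4.45512414e+01,  2.95200491e+01,  1.64843589e-02,
        3.11666145e-05,  1.06630250e-05]), 'ee_pos': array([ 0.28155298, -0.5570942 ,  0.22363849]), 'tool_rot': array([-6.95644231e-04,  8.51740863e-01, -5.23962065e-01, -8.78780214e-04]), 'ft_force': array([-0.02655858, -0.38829389, -0.13596156]), 'wrist_torque': array([-0.0161582 , -0.00700661, -0.01438506]), 'finger_gap': 0.08538933211826202}
scene {'mtx': array([[477.5142133 ,   0.        , 320.39264102],
       [  0.        , 477.5142133 , 193.54549288],
       [  0.        ,   0.        ,   1.        ]]), 'eye': array([ 0.18359112, -1.07031724,  1.19825871]), 'attitude': array([-0.32803728,  0.9169825 , -0.2164372 ,  0.06848051])}
side {'mtx': array([[428.92139353,   0.        , 317.21829322],
       [  0.        , 428.92139353, 203.7302226 ],
       [  0.        ,   0.        ,   1.        ]]), 'eye': array([ 0.01635612, -1.11101423,  0.60068706]), 'attitude': array([-0.5104365 ,  0.80735229, -0.25683295,  0.14721989])}
wrist {'mtx': array([[295.64626872,   0.        , 314.96030371],
       [  0.        , 295.64626872, 196.50424464],
       [  0.        ,   0.        ,   1.        ]]), 'hand_eye': array([[ 9.99999996e-01, -7.61534002e-06, -8.77600487e-05,
         6.63803776e-04],
       [ 3.58939580e-05,  9.45025393e-01,  3.26996949e-01,
        -8.43487369e-02],
       [ 8.04452816e-05, -3.26996951e-01,  9.45025390e-01,
        -1.49557214e-01],
       [ 0.00000000e+00,  0.00000000e+00,  0.00000000e+00,
         1.00000000e+00]])}
```

View pics/scene0.png

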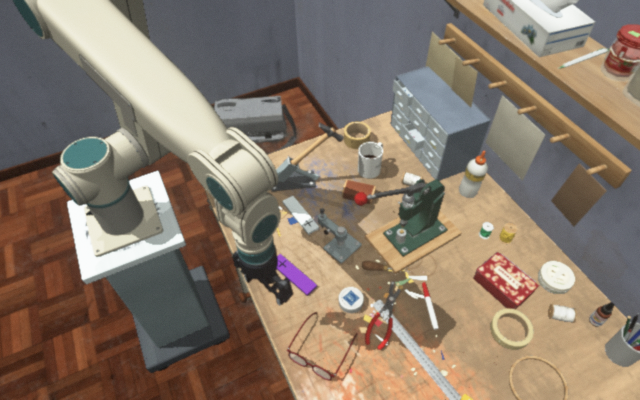

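View pics/side0.png

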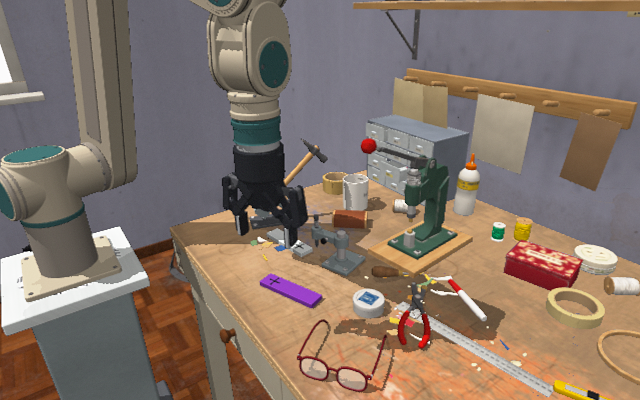

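View pics/wrist0.png

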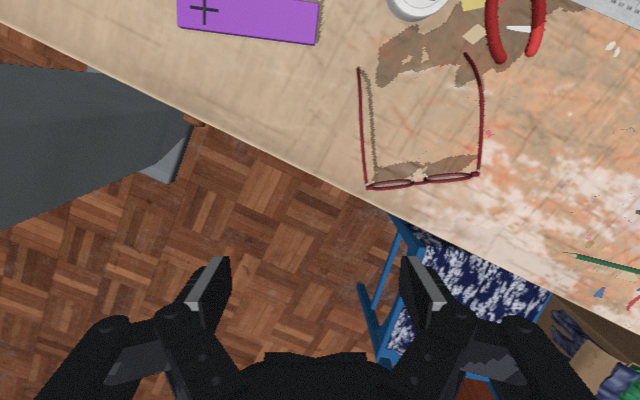

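The purple bar is a look-alike. The aluminium bar is at about (298,213) in the scene view, the stand at (340,243), and the holder and hammer at (295,175)–(330,130). I'll zoom in.

```bash
cat > h.py <<'E'
import numpy as np, cv2
from scipy.spatial.transform import Rotation as R
from cell import bot
def rot(q): return R.from_quat([q[1],q[2],q[3],q[0]]).as_matrix()
def cam(n):
    o=bot.get_obs(); c=bot.read_camera(n)
    if n=="wrist":
        T=np.eye(4);T[:3,:3]=rot(o["tool_rot"]);T[:3,3]=o["ee_pos"]
        M=T@c["hand_eye"]; return c["image"],c["mtx"],M[:3,:3],M[:3,3]
    return c["image"],c["mtx"],rot(c["attitude"]),np.array(c["eye"])
def ray(C,uv):
    d=C[2]@np.linalg.inv(C[1])@np.array([uv[0],uv[1],1.]); return C[3],d/np.linalg.norm(d)
def onz(C,uv,z):
    e,d=ray(C,uv); return e+d*(z-e[2])/d[2]
def tri(L):
    A=np.zeros((3,3));b=np.zeros(3)
    for C,uv in L:
        e,d=ray(C,uv);P=np.eye(3)-np.outer(d,d);A+=P;b+=P@e
    x=np.linalg.solve(A,b); return x,[np.linalg.norm(np.cross(x-ray(C,uv)[0],ray(C,uv)[1])) for C,uv in L]
def proj(C,p):
    v=C[1]@C[2].T@(np.asarray(p)-C[3]); return v[:2]/v[2]
def crop(C,name,x0,y0,w,h,s):
    im=cv2.resize(C[0][y0:y0+h,x0:x0+w,::-1],None,fx=s,fy=s,interpolation=cv2.INTER_CUBIC)
    cv2.imwrite("pics/"+name,im)
E
python3 - <<'E'
from h import *
S=cam("scene");crop(S,"s1.png",230,110,160,120+30,5) if 0 else crop(S,"s1.png",230,110,160,150,4)
D=cam("side");crop(D,"d1.png",210,120,200,150,4)
print(bot.get_obs()["time_s"])
E
```

```text
0.25
```

View pics/s1.png

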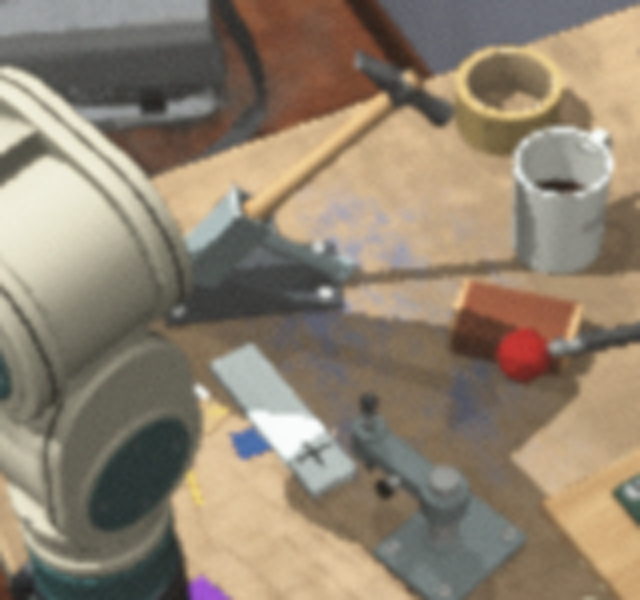

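View pics/d1.png

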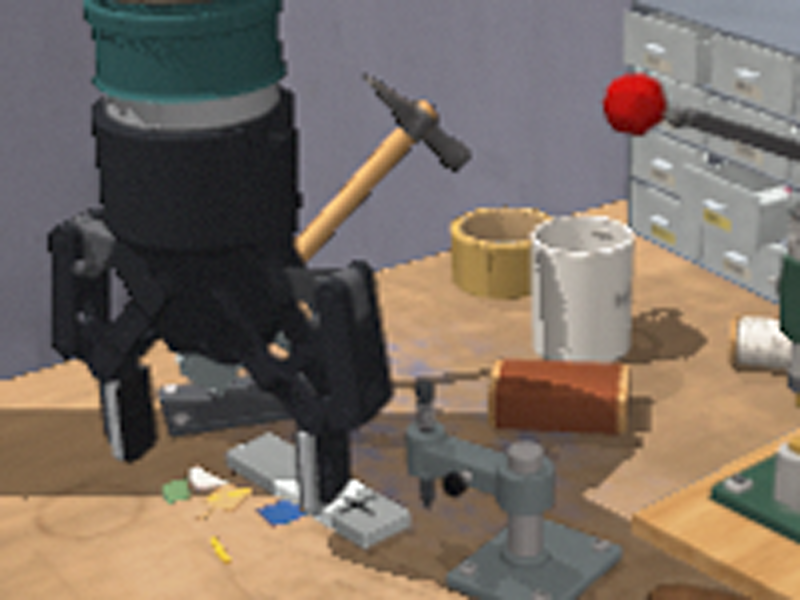

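```bash
python3 - <<'E'
from h import *
np.set_printoptions(precision=4,suppress=True)
S=cam("scene");D=cam("side")
s=lambda u,v:(230+(u-1.5)/4,110+(v-1.5)/4); d=lambda u,v:(210+(u-1.5)/4,120+(v-1.5)/4)
for n,p in dict(c1=(212,358),c2=(252,345),c3=(357,467),c4=(318,492),X=(315,453)).items(): print(n,onz(S,s(*p),.012))
print("X side",onz(D,d(358,503),.012))
print("head",tri([(S,s(369,399)),(D,d(426,380))]),onz(S,s(369,399),.11),onz(D,d(426,380),.11))
print("tip side",onz(D,d(428,507),.018))
print("column top", tri([(S,s(448,482)),(D,d(526,453))]))
for p in [(378,548),(525,540),(445,597)]: print("foot",onz(S,s(*p),.01))
# hammer
print("pein tip",tri([(S,s(358,58)),(D,d(366,76))]))
print("face",tri([(S,s(443,112)),(D,d(460,158))]))
print("headcentre",tri([(S,s(405,88)),(D,d(424,117))]))
print("holder foot", [onz(S,s(*p),.008) for p in [(172,320),(342,300),(350,272)]])
print("mouth low edge", s(250,215))
E
```

```text
c1 [ 0.4759 -0.1613  0.012 ]
c2 [ 0.5097 -0.1636  0.012 ]
c3 [ 0.5321 -0.3084  0.012 ]
c4 [ 0.4959 -0.3158  0.012 ]
X [ 0.5092 -0.2822  0.012 ]
X side [ 0.512  -0.2777  0.012 ]
head (array([ 0.5357, -0.3262,  0.1157]), [np.float64(0.0005586892394425529), np.float64(0.0005586892394426731)]) [ 0.5371 -0.3219  0.11  ] [ 0.5421 -0.3175  0.11  ]
tip side [ 0.5408 -0.3176  0.018 ]
column top (array([ 0.561 , -0.3968,  0.0872]), [np.float64(0.0008045471609719583), np.float64(0.0008045471609719037)])
foot [ 0.5144 -0.3795  0.01  ]
foot [ 0.6142 -0.4221  0.01  ]
foot [ 0.5389 -0.4387  0.01  ]
pein tip (array([ 0.6242, -0.1304,  0.245 ]), [np.float64(0.0007629662441973701), np.float64(0.0007629662441977575)])
face (array([ 0.689 , -0.1468,  0.1751]), [np.float64(0.0011109260499006636), np.float64(0.001110926049900903)])
headcentre (array([ 0.6579, -0.1461,  0.2128]), [np.float64(0.0021124546919698913), np.float64(0.002112454691969736)])
holder foot [array([ 0.4635, -0.1073,  0.008 ]), array([ 0.5956, -0.1508,  0.008 ]), array([ 0.6147, -0.1266,  0.008 ])]
mouth low edge (292.125, 163.375)
```

```bash
cat >> h.py <<'E'
def down(a):  # tool x at world angle a (rad), pointing down
    x=np.array([np.cos(a),np.sin(a),0]);z=np.array([0,0,-1.]);return np.c_[x,np.cross(z,x),z]
def plan(p,Rt,n,start=None):
    o=bot.get_obs(); p0,R0=(o["ee_pos"],rot(o["tool_rot"])) if start is None else start
    rv=R.from_matrix(R0.T@Rt).as_rotvec(); Rc=R0.copy()
    st=R.from_rotvec(rv/n).as_matrix(); dp=(np.asarray(p)-p0)/n
    print("total shift start-frame cm",(R0.T@(np.asarray(p)-p0)*100).round(2),"rotvec",rv.round(3))
    if n>1:
      for k in range(n):
        print("row",(Rc.T@dp*100).round(2),(rv/n).round(4)); Rc=Rc@st
def st():
    o=bot.get_obs(); Rm=rot(o["tool_rot"]);print("t %.2f"%o["time_s"],"p",o["ee_pos"].round(4),"f",o["ft_force"].round(2),"gap",round(o["finger_gap"],4),"j",o["q"].round(2));print(Rm.round(4))
E
python3 - <<'E'
from h import *
plan([.498,-.198,.24],down(np.radians(8)),10)
E
```

```text
total shift start-frame cm [-22.35 -35.52  -1.53] rotvec [-0.     0.    -1.243]
row [-2.24 -3.55 -0.15] [-0.      0.     -0.1243]
row [-1.78 -3.8  -0.15] [-0.      0.     -0.1243]
row [-1.29 -3.99 -0.15] [-0.      0.     -0.1243]
row [-0.79 -4.12 -0.15] [-0.      0.     -0.1243]
row [-0.27 -4.19 -0.15] [-0.      0.     -0.1243]
row [ 0.25 -4.19 -0.15] [-0.      0.     -0.1243]
row [ 0.77 -4.13 -0.15] [-0.      0.     -0.1243]
row [ 1.27 -4.   -0.15] [-0.      0.     -0.1243]
row [ 1.76 -3.81 -0.15] [-0.      0.     -0.1243]
row [ 2.22 -3.56 -0.15] [-0.      0.     -0.1243]
```

```bash
python3 -m creep '[{"x":-2.24,"y":-3.55,"z":-0.15,"wz":-0.124},{"x":-1.78,"y":-3.8,"z":-0.15,"wz":-0.124},{"x":-1.29,"y":-4,"z":-0.15,"wz":-0.124},{"x":-0.79,"y":-4.12,"z":-0.15,"wz":-0.124},{"x":-0.27,"y":-4.19,"z":-0.15,"wz":-0.124}]'
python3 -m creep '[{"x":0.25,"y":-4.19,"z":-0.15,"wz":-0.124},{"x":0.77,"y":-4.13,"z":-0.15,"wz":-0.124},{"x":1.27,"y":-4,"z":-0.15,"wz":-0.124},{"x":1.76,"y":-3.81,"z":-0.15,"wz":-0.124},{"x":2.22,"y":-3.56,"z":-0.15,"wz":-0.124}]'
python3 -m creep '[{"x":0},{"x":0}]'
python3 - <<'E'
from h import *
st(); W=cam("wrist"); cv2.imwrite("pics/w2.png",W[0][:,:,::-1])
S=cam("scene"); crop(S,"s2.png",230,110,160,150,4)
E
```

```text
t 0.35 p [ 0.2817 -0.5577  0.2245] f [0.08 0.12 0.3 ] gap 0.0853 j [-1.21  0.28 -0.03  1.27 -0.    1.47]
[[ 4.509e-01 -8.926e-01 -2.000e-04]
 [-8.926e-01 -4.509e-01  6.000e-04]
 [-6.000e-04 -0.000e+00 -1.000e+00]]invalid input
invalid input
invalid input
```

View pics/w2.png

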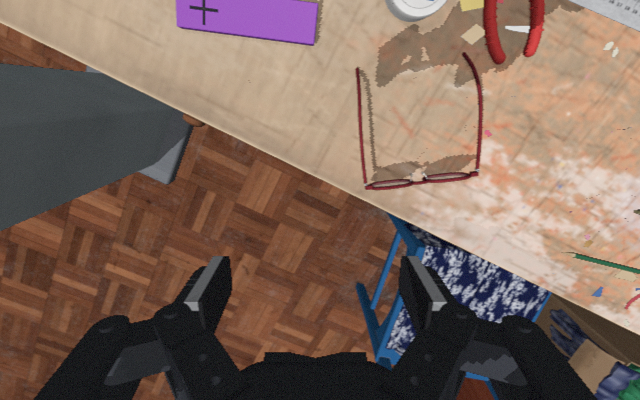

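View pics/s2.png

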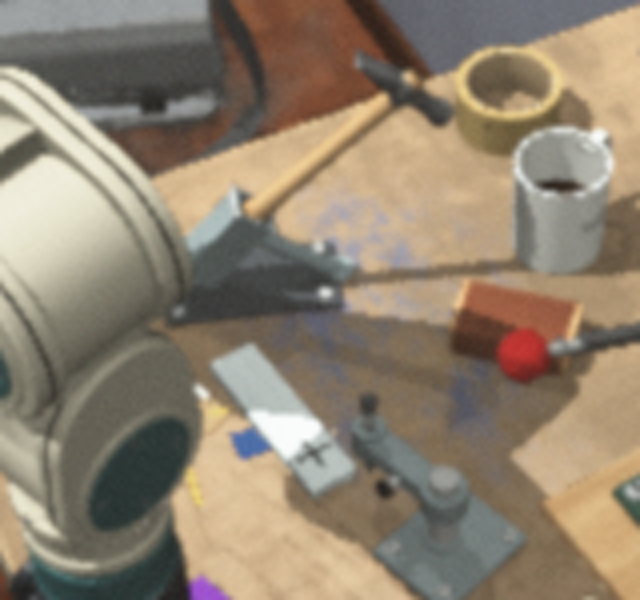

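All three calls were rejected with "invalid input", so the arm hasn't moved. I'll try a row with all the fields.

```bash
python3 -m creep '[{"x":-2.24,"y":-3.55,"z":-0.15,"wx":0,"wy":0,"wz":-0.124,"fingers":8.5}]'
```

```text
time_s: 0.55
ee_pos: [0.3022, -0.5251, 0.226]
tool_rot: [0.001, 0.882, -0.471, 0.001]
ft_force: [1.4, -0.1, -0.2]
finger_gap: 0.0852
```

```bash
python3 -m creep '[{"x":-1.78,"y":-3.8,"z":-0.15,"wx":0,"wy":0,"wz":-0.124,"fingers":8.5},{"x":-1.29,"y":-4,"z":-0.15,"wx":0,"wy":0,"wz":-0.124,"fingers":8.5},{"x":-0.79,"y":-4.12,"z":-0.15,"wx":0,"wy":0,"wz":-0.124,"fingers":8.5},{"x":-0.27,"y":-4.19,"z":-0.15,"wx":0,"wy":0,"wz":-0.124,"fingers":8.5}]'
python3 -m creep '[{"x":0.25,"y":-4.19,"z":-0.15,"wx":0,"wy":0,"wz":-0.124,"fingers":8.5},{"x":0.77,"y":-4.13,"z":-0.15,"wx":0,"wy":0,"wz":-0.124,"fingers":8.5},{"x":1.27,"y":-4,"z":-0.15,"wx":0,"wy":0,"wz":-0.124,"fingers":8.5},{"x":1.76,"y":-3.81,"z":-0.15,"wx":0,"wy":0,"wz":-0.124,"fingers":8.5},{"x":2.22,"y":-3.56,"z":-0.15,"wx":0,"wy":0,"wz":-0.124,"fingers":8.5}]'
python3 -m creep '[{"x":0,"y":0,"z":0,"wx":0,"wy":0,"wz":0,"fingers":8.5},{"x":0,"y":0,"z":0,"wx":0,"wy":0,"wz":0,"fingers":8.5}]'
python3 - <<'E'
from h import *
st(); W=cam("wrist"); cv2.imwrite("pics/w3.png",W[0][:,:,::-1])
S=cam("scene"); crop(S,"s3.png",230,110,160,150,4)
E
```

```text
time_s: 0.95
ee_pos: [0.3907, -0.3766, 0.2326]
tool_rot: [0.0, 0.972, -0.237, 0.0]
ft_force: [1.0, -0.9, -0.0]
finger_gap: 0.0852
time_s: 1.45
ee_pos: [0.4993, -0.1968, 0.2402]
tool_rot: [0.0, 0.997, 0.071, 0.0]
ft_force: [0.1, -0.0, 0.8]
finger_gap: 0.085
time_s: 1.65
ee_pos: [0.4988, -0.1977, 0.2399]
tool_rot: [0.0, 0.998, 0.069, -0.0]
ft_force: [-0.8, -0.7, -0.4]
finger_gap: 0.085
t 1.65 p [ 0.4988 -0.1977  0.2399] f [-0.78 -0.72 -0.37] gap 0.085 j [-0.5   0.11 -0.2   1.26 -0.    0.93]
[[ 9.905e-01  1.378e-01 -1.000e-04]
 [ 1.378e-01 -9.905e-01 -6.000e-04]
 [-1.000e-04  6.000e-04 -1.000e+00]]
```

View pics/w3.png

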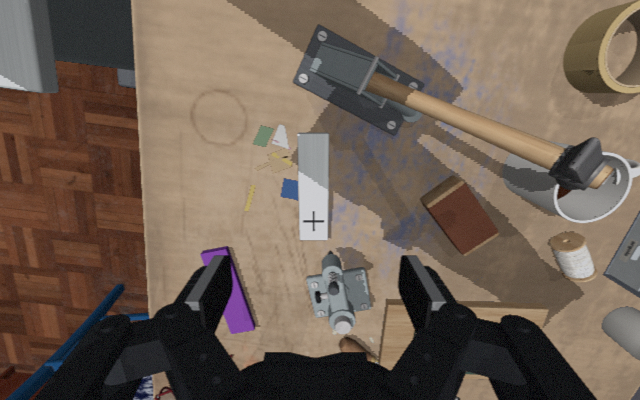

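View pics/s3.png

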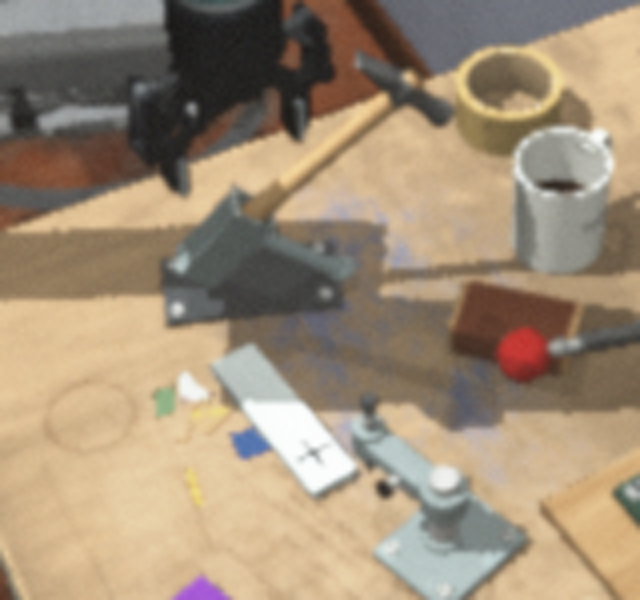

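```bash
python3 - <<'E'
from h import *
np.set_printoptions(precision=4,suppress=True)
W=cam("wrist"); crop(W,"w3a.png",280,110,110,110+40,4); crop(W,"w3b.png",280,225,110,120,5); crop(W,"w3h.png",280,10,360,215,2)
g=cv2.cvtColor(W[0],cv2.COLOR_RGB2HSV); m=((g[...,1]<45)&(g[...,2]>110)).astype(np.uint8)
m[:, :285]=0;m[:,345:]=0;m[:125]=0;m[245:]=0
n,l,s,c=cv2.connectedComponentsWithStats(m); k=1+np.argmax(s[1:,4]); print(s[k])
mm=cv2.morphologyEx((l==k).astype(np.uint8),cv2.MORPH_CLOSE,np.ones((7,7)))
ct=max(cv2.findContours(mm,0,2)[0],key=cv2.contourArea); b=cv2.boxPoints(cv2.minAreaRect(ct)); P=np.array([onz(W,p,.012) for p in b]);print(b,P)
print([np.linalg.norm(P[i]-P[i-1]) for i in range(4)],P.mean(0))
E
```

```text
[ 298  132   33  108 3267]
[[298. 132.]
 [330. 132.]
 [330. 239.]
 [298. 239.]] [[ 0.4719 -0.1634  0.012 ]
 [ 0.5118 -0.158   0.012 ]
 [ 0.5344 -0.3059  0.012 ]
 [ 0.4894 -0.3121  0.012 ]]
[np.float64(0.14969412843280003), np.float64(0.04018273522728051), np.float64(0.149691181107237), np.float64(0.0454899997703343)] [ 0.5019 -0.2348  0.012 ]
```

View pics/w3a.png

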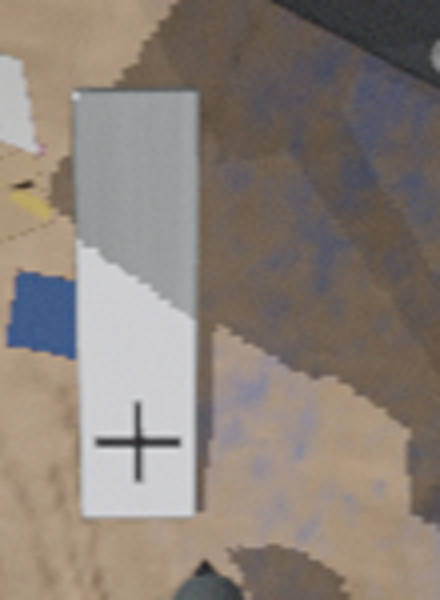

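View pics/w3b.png

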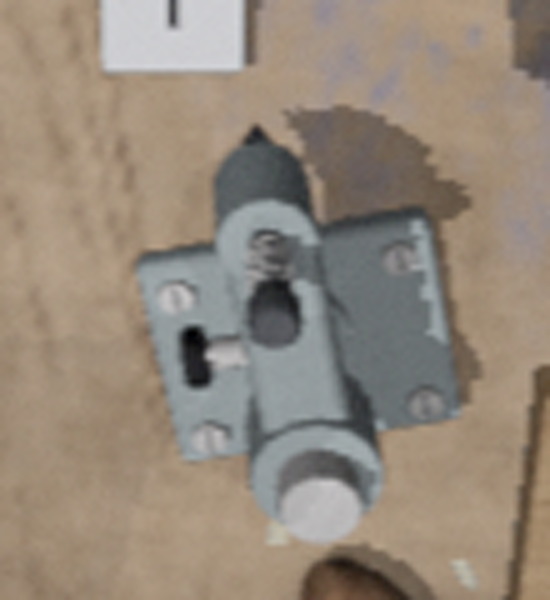

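View pics/w3h.png

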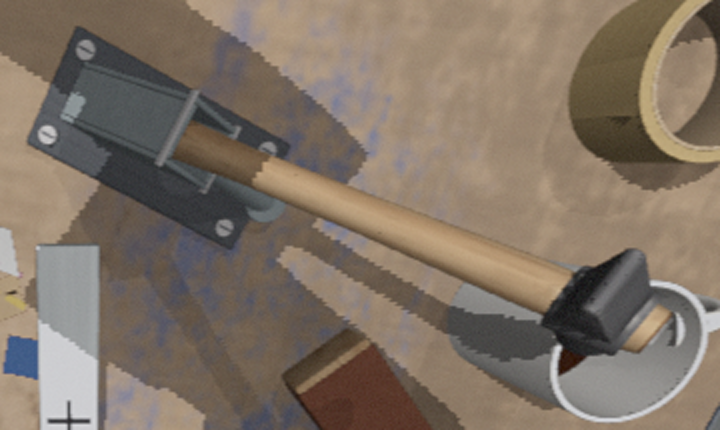

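```bash
python3 - <<'E'
from h import *
np.set_printoptions(precision=4,suppress=True)
W=cam("wrist");S=cam("scene");D=cam("side")
X=onz(W,(314.1,220.1),.012);T=onz(W,(330.6,249.8),.018);H=onz(W,(334.6,289),.11)
print("mark",X,"tip",T,"head",H, "shift",T-X)
s=lambda u,v:(230+(u-1.5)/4,110+(v-1.5)/4); d=lambda u,v:(210+(u-1.5)/4,120+(v-1.5)/4)
print("mark scene",onz(S,s(315,452),.012),"head scene",onz(S,s(369,400),.11))
print("head tri",tri([(S,s(369,399)),(D,d(426,380)),(W,(334.6,289))]))
# bar corners w3a edges
cs=[(76,90),(198,90),(195,516),(84,516)]
P=np.array([onz(W,(280+(u-1.5)/4,110+(v-1.5)/4),.012) for u,v in cs]);print(P)
a=(P[2]+P[3]-P[0]-P[1])/2;print("len",np.linalg.norm(a),"dir",a/np.linalg.norm(a),np.degrees(np.arctan2(a[1],a[0])),"centre",P.mean(0))
print(onz(W,(280+60/5,10),0))
# holder foot corners top z=.008 in w3h
F=np.array([onz(W,(280+u/2,10+v/2),.008) for u,v in [(77,28),(28,143),(236,248),(289,147)]]);print(F,[np.linalg.norm(F[i]-F[i-1]) for i in range(4)])
crop(D,"d3.png",240,120,160,120,5)
E
```

```text
mark [ 0.5079 -0.2802  0.012 ] tip [ 0.5369 -0.3199  0.018 ] head [ 0.5364 -0.3179  0.11  ] shift [ 0.029  -0.0397  0.006 ]
mark scene [ 0.5096 -0.2814  0.012 ] head scene [ 0.5367 -0.3227  0.11  ]
head tri (array([ 0.5382, -0.3201,  0.1097]), [np.float64(0.001490760310492513), np.float64(0.0029325851264771544), np.float64(0.0021910397788121004)])
[[ 0.4726 -0.1637  0.012 ]
 [ 0.5105 -0.1585  0.012 ]
 [ 0.5318 -0.3059  0.012 ]
 [ 0.4927 -0.3112  0.012 ]]
len 0.14889508345651067 dir [ 0.1393 -0.9903  0.    ] -81.99520818445804 centre [ 0.5019 -0.2348  0.012 ]
[ 0.4486 -0.0297  0.    ]
[[ 0.4807 -0.0412  0.008 ]
 [ 0.4599 -0.1054  0.008 ]
 [ 0.5979 -0.1495  0.008 ]
 [ 0.616  -0.0865  0.008 ]] [np.float64(0.14272213947443296), np.float64(0.06753240560783473), np.float64(0.14487349044803471), np.float64(0.06557521475141452)]
```

View pics/d3.png

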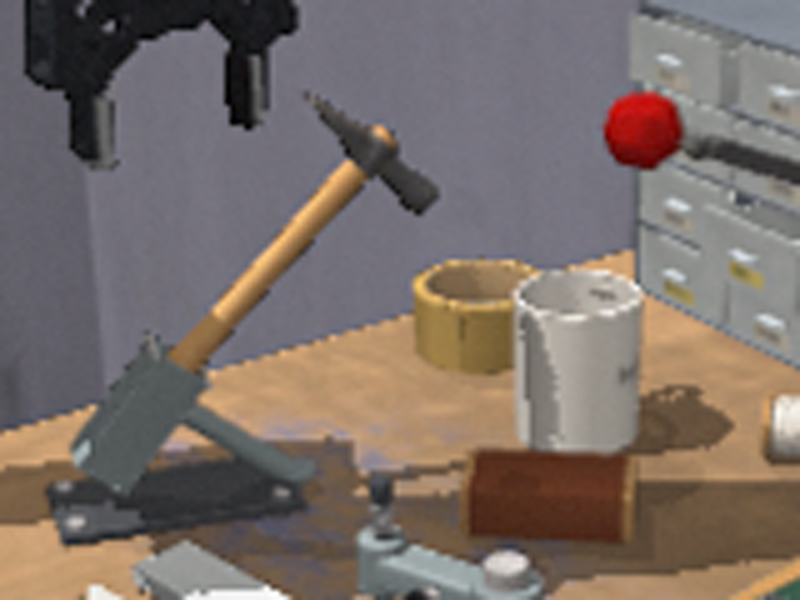

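```bash
python3 -m creep '[{"x":-0.21,"y":-0.28,"z":4,"wx":0,"wy":0,"wz":0,"fingers":6},{"x":0,"y":0,"z":4,"wx":0,"wy":0,"wz":0,"fingers":6},{"x":0,"y":0,"z":4,"wx":0,"wy":0,"wz":0,"fingers":6},{"x":0,"y":0,"z":4,"wx":0,"wy":0,"wz":0,"fingers":6},{"x":0,"y":0,"z":3,"wx":0,"wy":0,"wz":0,"fingers":6}]' 40
python3 -m creep '[{"x":0,"y":0,"z":1.5,"wx":0,"wy":0,"wz":0,"fingers":5.5},{"x":0,"y":0,"z":0.5,"wx":0,"wy":0,"wz":0,"fingers":5.5},{"x":0,"y":0,"z":0,"wx":0,"wy":0,"wz":0,"fingers":5.5}]'
python3 - <<'E'
from h import *
st(); W=cam("wrist"); cv2.imwrite("pics/w4.png",W[0][:,:,::-1])
D=cam("side"); crop(D,"d4.png",210,120,200,150,4)
E
```

```text
time_s: 2.45
ee_pos: [0.4944, -0.196, 0.0474]
tool_rot: [-0.001, 0.998, 0.068, -0.001]
ft_force: [0.0, 0.2, 1.0]
finger_gap: 0.0602
time_s: 2.75
ee_pos: [0.4955, -0.1962, 0.0293]
tool_rot: [-0.0, 0.998, 0.068, -0.001]
ft_force: [-0.2, -0.2, 1.1]
finger_gap: 0.0553
t 2.75 p [ 0.4955 -0.1962  0.0293] f [-0.2  -0.19  1.09] gap 0.0553 j [-0.5   0.3  -0.45  0.82 -0.    0.94]
[[ 9.908e-01  1.354e-01 -1.200e-03]
 [ 1.354e-01 -9.908e-01  6.000e-04]
 [-1.100e-03 -7.000e-04 -1.000e+00]]
```

View pics/w4.png

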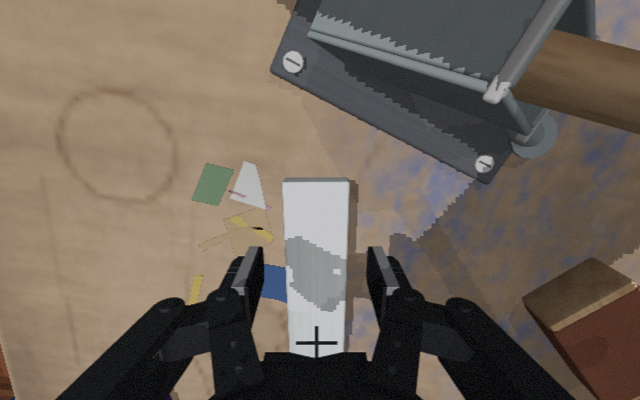

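View pics/d4.png

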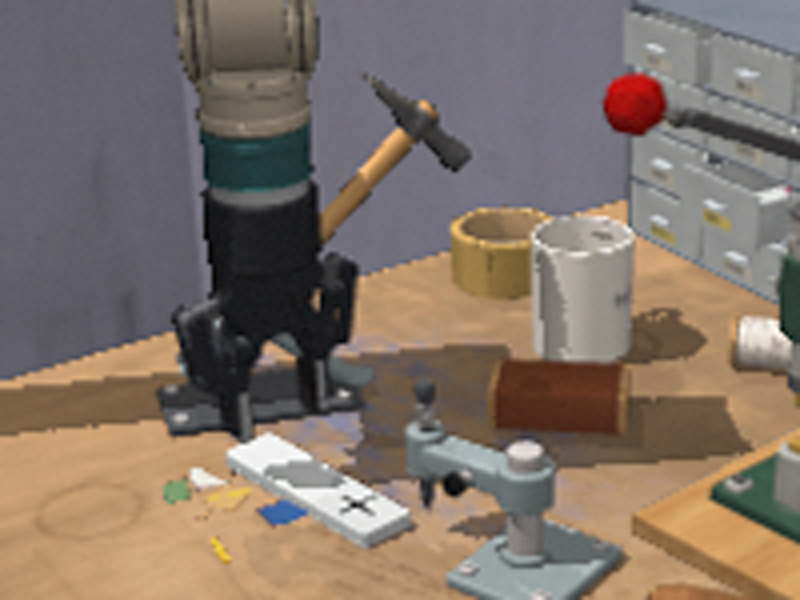

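```bash
python3 -m creep '[{"x":0,"y":0,"z":0.4,"wx":0,"wy":0,"wz":0,"fingers":5},{"x":0,"y":0,"z":0,"wx":0,"wy":0,"wz":0,"fingers":3.5},{"x":0,"y":0,"z":0,"wx":0,"wy":0,"wz":0,"fingers":3.5},{"x":0,"y":0,"z":0,"wx":0,"wy":0,"wz":0,"fingers":3.5},{"x":0,"y":0,"z":0,"wx":0,"wy":0,"wz":0,"fingers":3.5}]' 30
python3 - <<'E'
from h import *
st(); W=cam("wrist"); cv2.imwrite("pics/w5.png",W[0][:,:,::-1])
o=bot.get_obs();Rm=rot(o["tool_rot"]);print(Rm.T@np.array([.029,-.0397,0])*100)
E
```

```text
time_s: 3.35
ee_pos: [0.4962, -0.1959, 0.026]
tool_rot: [0.0, 0.998, 0.068, 0.0]
ft_force: [-0.0, 1.0, 0.3]
finger_gap: 0.0352
t 3.35 p [ 0.4962 -0.1959  0.026 ] f [-0.    0.99  0.33] gap 0.0352 j [-0.5   0.3  -0.46  0.81 -0.    0.94]
[[ 9.906e-01  1.366e-01  3.000e-04]
 [ 1.366e-01 -9.906e-01 -2.000e-04]
 [ 3.000e-04  2.000e-04 -1.000e+00]]
[2.33003239e+00 4.32918553e+00 1.30284342e-03]
```

View pics/w5.png

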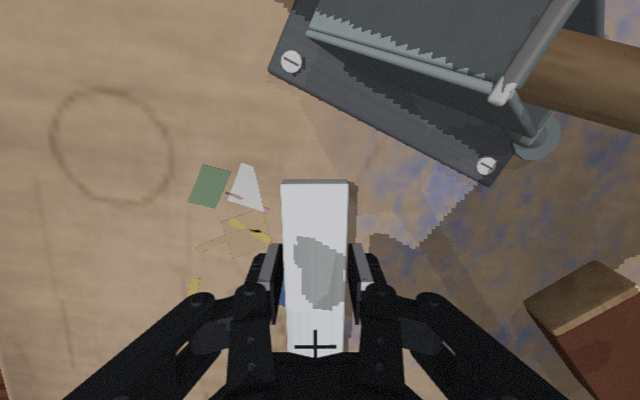

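The gap reached 35 mm, less than the bar's 40 mm, so the fingers closed above it. I'll open, go lower and retry.

```bash
python3 -m creep '[{"x":0,"y":0,"z":0,"wx":0,"wy":0,"wz":0,"fingers":5},{"x":0,"y":0,"z":0,"wx":0,"wy":0,"wz":0,"fingers":5},{"x":0,"y":0,"z":0.4,"wx":0,"wy":0,"wz":0,"fingers":5},{"x":0,"y":0,"z":0.3,"wx":0,"wy":0,"wz":0,"fingers":5},{"x":0,"y":0,"z":0,"wx":0,"wy":0,"wz":0,"fingers":5}]'
python3 - <<'E'
from h import *
D=cam("side"); crop(D,"d6.png",240,190,100,75,8)
E
```

```text
time_s: 3.9
ee_pos: [0.4955, -0.1955, 0.0181]
tool_rot: [-0.0, 0.998, 0.068, -0.001]
ft_force: [0.2, 0.0, 1.2]
finger_gap: 0.05
```

View pics/d6.png

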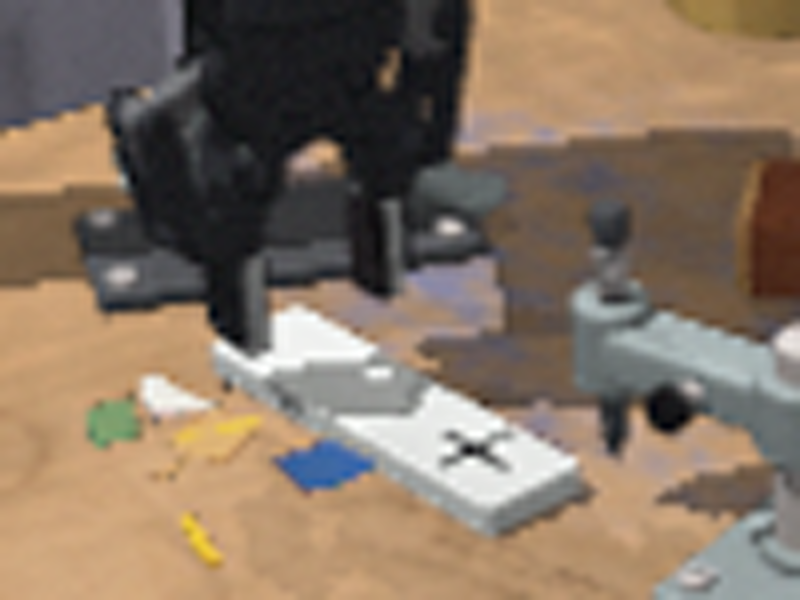

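```bash
python3 -m creep '[{"x":0,"y":0,"z":0.2,"wx":0,"wy":0,"wz":0,"fingers":5},{"x":0,"y":0,"z":0.1,"wx":0,"wy":0,"wz":0,"fingers":4.5},{"x":0,"y":0,"z":0,"wx":0,"wy":0,"wz":0,"fingers":3.5},{"x":0,"y":0,"z":0,"wx":0,"wy":0,"wz":0,"fingers":3.5},{"x":0,"y":0,"z":0,"wx":0,"wy":0,"wz":0,"fingers":3.5}]' 30
```

```text
time_s: 4.45
ee_pos: [0.4962, -0.1959, 0.0159]
tool_rot: [0.0, 0.998, 0.068, 0.0]
ft_force: [0.9, 0.3, 1.4]
finger_gap: 0.0351
```

```bash
python3 - <<'E'
from h import *
D=cam("side"); crop(D,"d7.png",240,190,100,75,8)
W=cam("wrist"); crop(W,"w7.png",220,150,200,150,4)
E
```

```text
(no output)
```

View pics/d7.png

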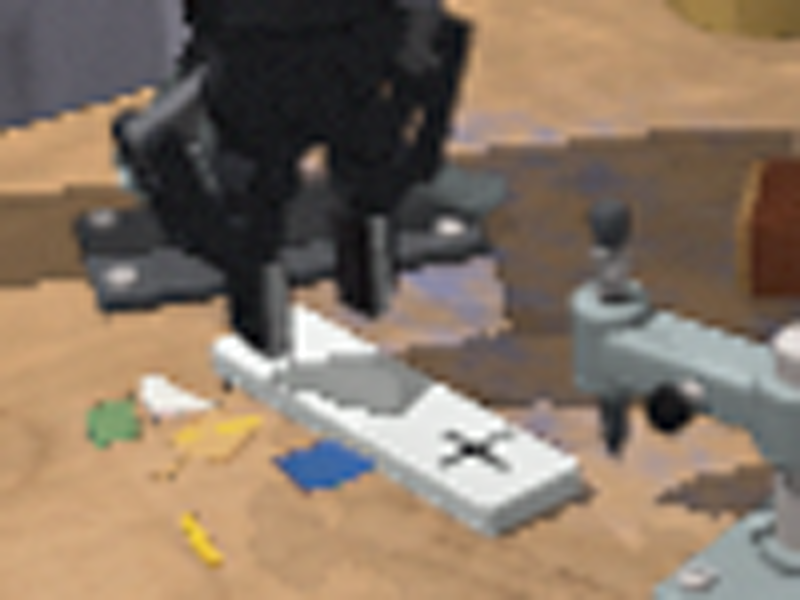

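View pics/w7.png

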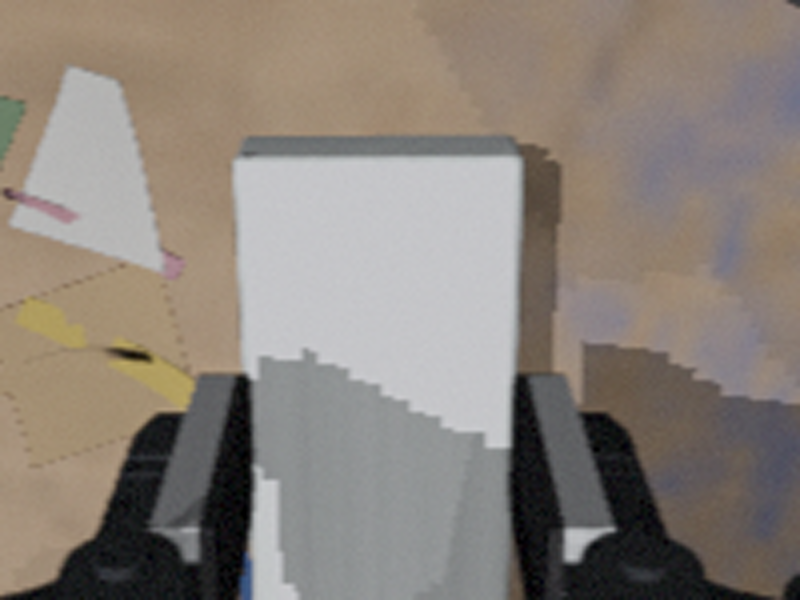

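```bash
python3 - <<'E'
from h import *
c=bot.read_camera("wrist");M=c["hand_eye"]
for u,v,x in [(250,376,-.0176),(516,376,.0176),(248,470,-.0176)]:
    p=np.array([220+(u-1.5)/4,150+(v-1.5)/4,1.]);d=M[:3,:3]@np.linalg.inv(c["mtx"])@p;e=M[:3,3];print((e+d*(x-e[0])/d[0]).round(4))
E
```

```text
[-0.0176 -0.0077 -0.0073]
[ 0.0176 -0.0104 -0.0123]
[-0.0176  0.0029 -0.0136]
```

```bash
python3 -m creep '[{"x":0,"y":0,"z":0,"wx":0,"wy":0,"wz":0,"fingers":3},{"x":0,"y":0,"z":0,"wx":0,"wy":0,"wz":0,"fingers":2.5},{"x":0,"y":0,"z":0,"wx":0,"wy":0,"wz":0,"fingers":2.5}]' 30
python3 - <<'E'
from h import *
W=cam("wrist"); crop(W,"w8.png",220,150,200,150,4)
E
```

```text
time_s: 4.9
ee_pos: [0.4961, -0.1959, 0.0158]
tool_rot: [0.0, 0.998, 0.068, 0.0]
ft_force: [0.1, 0.0, 0.4]
finger_gap: 0.0252
```

View pics/w8.png

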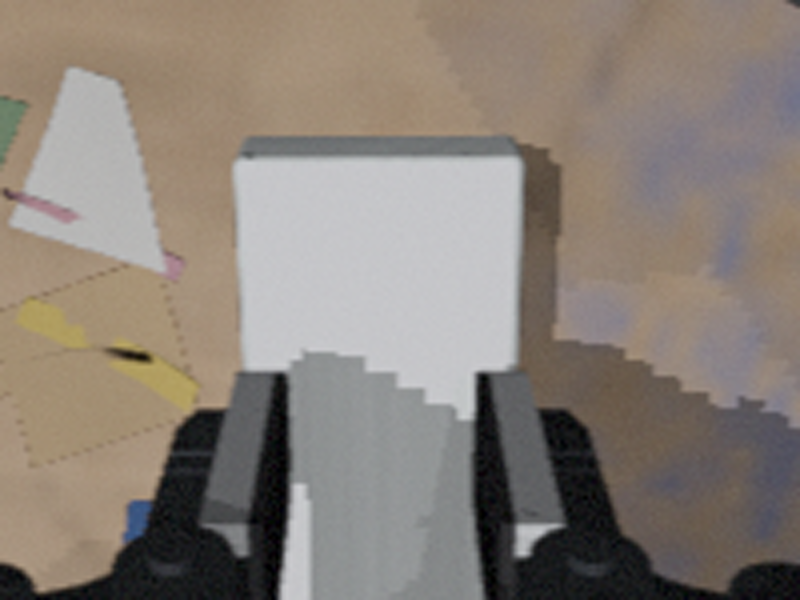

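```bash
python3 - <<'E'
from h import *
o=bot.get_obs();Rm=rot(o["tool_rot"]);D=cam("side");S=cam("scene")
crop(D,"d9.png",240,190,100,75,8);crop(S,"s9.png",260,140,100,75,8)
for z in (-.01,0,.01,.022):
  for x in (-.0126,.0126): 
    q=Rm@np.array([x,-0.011,z])+o["ee_pos"];a=proj(D,q);b=proj(S,q);print(z,x,((a-[240,190])*8+3.5).round(),((b-[260,140])*8+3.5).round())
E
```

```text
-0.01 -0.0126 [259. 328.] [222. 494.]
-0.01 0.0126 [317. 302.] [277. 465.]
0 -0.0126 [261. 353.] [224. 510.]
0 0.0126 [319. 328.] [278. 481.]
0.01 -0.0126 [263. 378.] [226. 525.]
0.01 0.0126 [321. 353.] [280. 497.]
0.022 -0.0126 [265. 408.] [228. 544.]
0.022 0.0126 [323. 382.] [281. 515.]
```

View pics/d9.png

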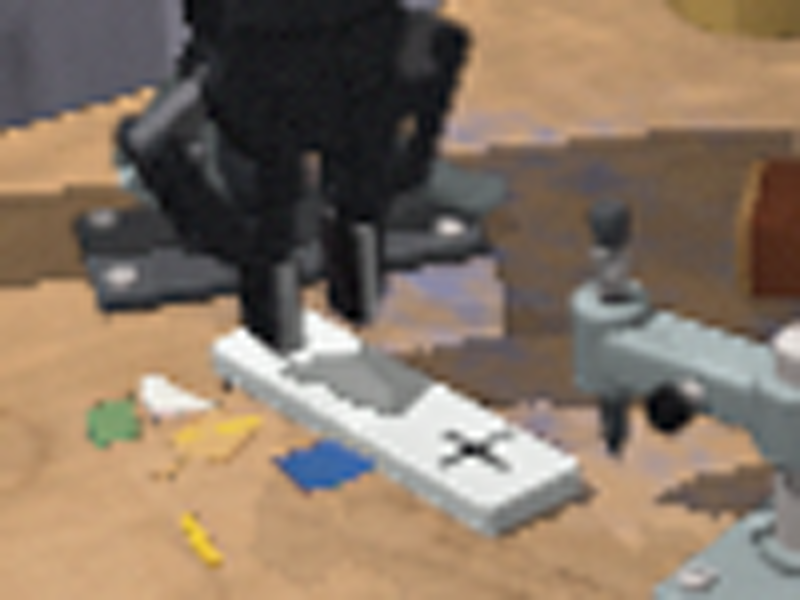

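View pics/s9.png

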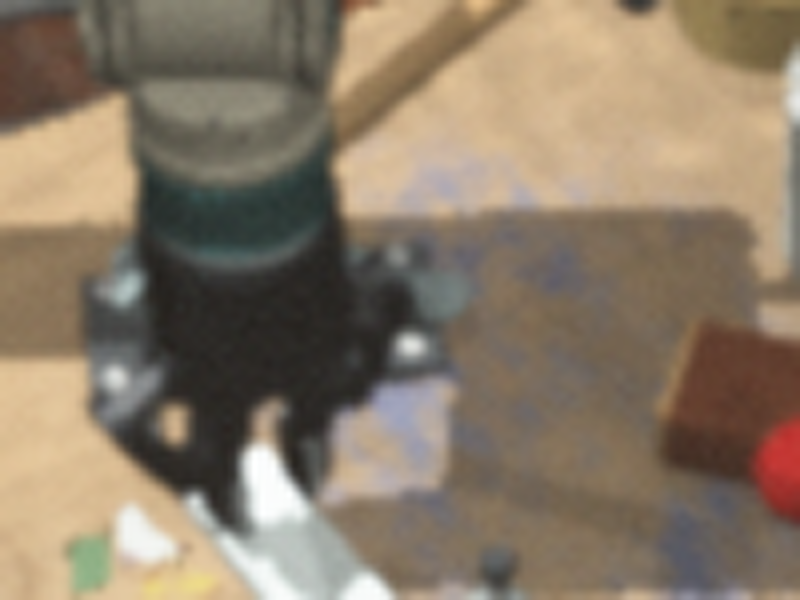

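The fingertips sit about level with the TCP at this opening, not 22 mm ahead of it. Both the wrist and side views show this. I'll go down in small steps and watch the force.

```bash
python3 -m creep '[{"x":0,"y":0,"z":0,"wx":0,"wy":0,"wz":0,"fingers":4.8},{"x":0,"y":0,"z":0,"wx":0,"wy":0,"wz":0,"fingers":4.8},{"x":0,"y":0,"z":0.4,"wx":0,"wy":0,"wz":0,"fingers":4.8},{"x":0,"y":0,"z":0.3,"wx":0,"wy":0,"wz":0,"fingers":4.8},{"x":0,"y":0,"z":0,"wx":0,"wy":0,"wz":0,"fingers":4.8}]'
python3 -m creep '[{"x":0,"y":0,"z":0.2,"wx":0,"wy":0,"wz":0,"fingers":4.2},{"x":0,"y":0,"z":0,"wx":0,"wy":0,"wz":0,"fingers":3.6},{"x":0,"y":0,"z":0,"wx":0,"wy":0,"wz":0,"fingers":3.6},{"x":0,"y":0,"z":0,"wx":0,"wy":0,"wz":0,"fingers":3.6}]'
```

```text
time_s: 5.55
ee_pos: [0.4955, -0.1955, 0.0081]
tool_rot: [-0.0, 0.998, 0.068, -0.001]
ft_force: [-0.7, 0.2, -0.6]
finger_gap: 0.0482
time_s: 5.95
ee_pos: [0.4962, -0.1959, 0.0069]
tool_rot: [0.0, 0.998, 0.068, 0.0]
ft_force: [-0.9, -0.4, 0.8]
finger_gap: 0.036
```

```bash
python3 -m creep '[{"x":0,"y":0,"z":0,"wx":0,"wy":0,"wz":0,"fingers":4.8},{"x":0,"y":0,"z":0,"wx":0,"wy":0,"wz":0,"fingers":4.8},{"x":0,"y":0,"z":0.3,"wx":0,"wy":0,"wz":0,"fingers":4.8},{"x":0,"y":0,"z":0.2,"wx":0,"wy":0,"wz":0,"fingers":4.8},{"x":0,"y":0,"z":0,"wx":0,"wy":0,"wz":0,"fingers":4.8}]'
python3 - <<'E'
from h import *
D=cam("side"); crop(D,"d10.png",240,190,100,75,8)
W=cam("wrist"); crop(W,"w10.png",220,150,200,150,4)
E
```

```text
time_s: 6.45
ee_pos: [0.4956, -0.1956, 0.0013]
tool_rot: [-0.0, 0.998, 0.068, -0.0]
ft_force: [-0.1, 0.7, -0.3]
finger_gap: 0.048
```

View pics/d10.png

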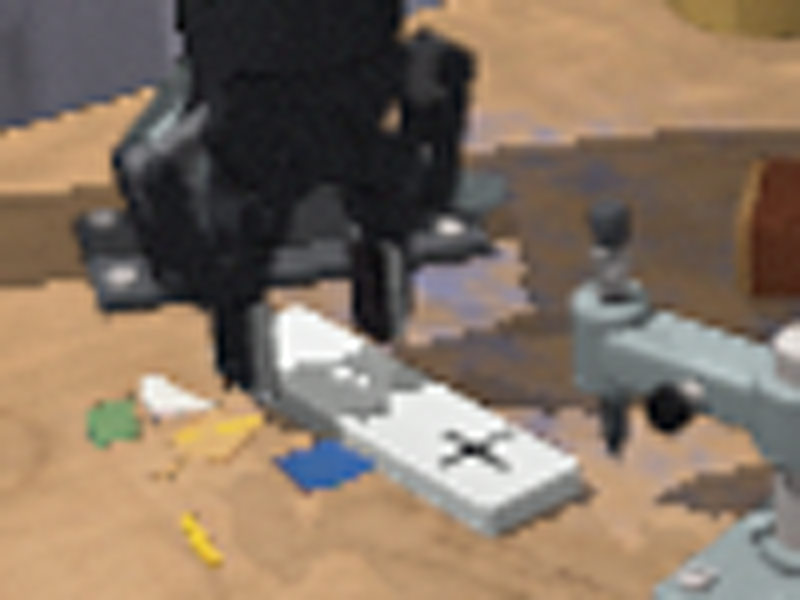

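View pics/w10.png

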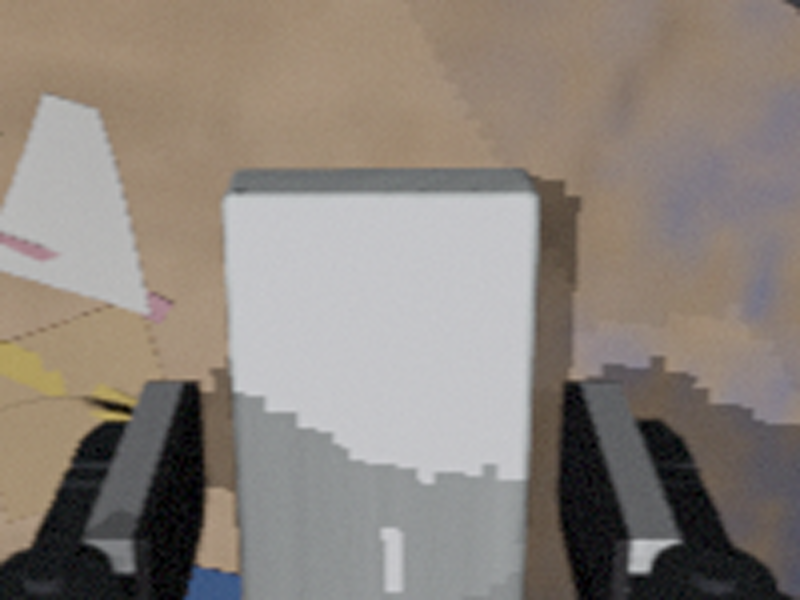

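```bash
python3 -m creep '[{"x":0,"y":0,"z":0.1,"wx":0,"wy":0,"wz":0,"fingers":4.2},{"x":0,"y":0,"z":0.1,"wx":0,"wy":0,"wz":0,"fingers":3.6},{"x":0,"y":0,"z":0,"wx":0,"wy":0,"wz":0,"fingers":3.6},{"x":0,"y":0,"z":0,"wx":0,"wy":0,"wz":0,"fingers":3.6}]' 30
```

```text
time_s: 6.95
ee_pos: [0.4962, -0.1959, 0.0008]
tool_rot: [0.0, 0.998, 0.068, 0.0]
ft_force: [-1.9, 1.4, 7.5]
finger_gap: 0.0386
```

```bash
python3 -m creep '[{"x":0.2,"y":0.5,"z":0,"wx":0,"wy":0,"wz":0,"fingers":3.4},{"x":0.3,"y":0.5,"z":0,"wx":0,"wy":0,"wz":0,"fingers":3.4},{"x":0,"y":0,"z":0,"wx":0,"wy":0,"wz":0,"fingers":3.4}]' 40
python3 - <<'E'
from h import *
D=cam("side"); crop(D,"d11.png",240,190,100,75,8)
W=cam("wrist"); crop(W,"w11.png",220,150,200,150,4)
E
```

```text
time_s: 7.25
ee_pos: [0.5019, -0.2036, 0.0009]
tool_rot: [-0.002, 0.998, 0.069, -0.0]
ft_force: [-2.4, 4.2, 11.4]
finger_gap: 0.0381
```

View pics/d11.png

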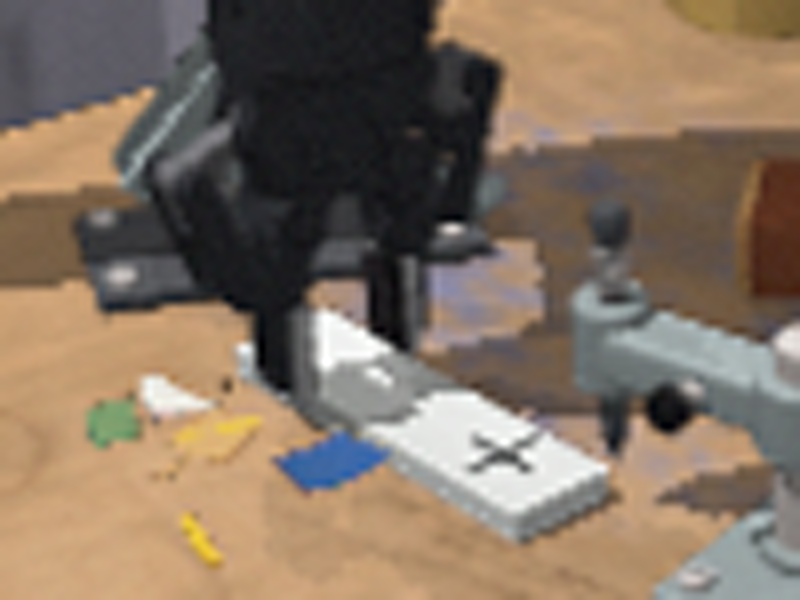

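View pics/w11.png

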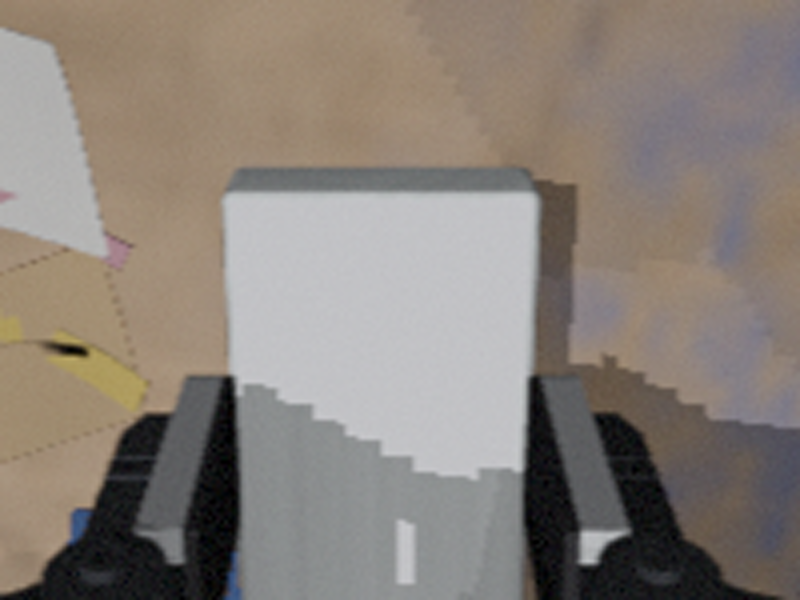

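```bash
python3 -m creep '[{"x":0.46,"y":0.83,"z":-0.05,"wx":0,"wy":0,"wz":0,"fingers":3.4},{"x":0.46,"y":0.83,"z":0,"wx":0,"wy":0,"wz":0,"fingers":3.4},{"x":0.46,"y":0.83,"z":0,"wx":0,"wy":0,"wz":0,"fingers":3.4},{"x":0.45,"y":0.84,"z":0,"wx":0,"wy":0,"wz":0,"fingers":3.4},{"x":0,"y":0,"z":0,"wx":0,"wy":0,"wz":0,"fingers":3.4}]'
python3 -m creep '[{"x":0,"y":0,"z":0,"wx":0,"wy":0,"wz":0,"fingers":3.4}]'
python3 - <<'E'
from h import *
D=cam("side"); crop(D,"d12.png",240,190,100,75,8)
S=cam("scene"); crop(S,"s12.png",260,170,100,75,8)
E
```

```text
time_s: 7.85
ee_pos: [0.5259, -0.2361, 0.001]
tool_rot: [0.0, 0.998, 0.068, 0.001]
ft_force: [0.2, 0.5, 3.9]
finger_gap: 0.038
time_s: 7.95
ee_pos: [0.5259, -0.2361, 0.001]
tool_rot: [0.001, 0.998, 0.068, 0.001]
ft_force: [0.2, 0.6, 5.0]
finger_gap: 0.038
```

View pics/d12.png

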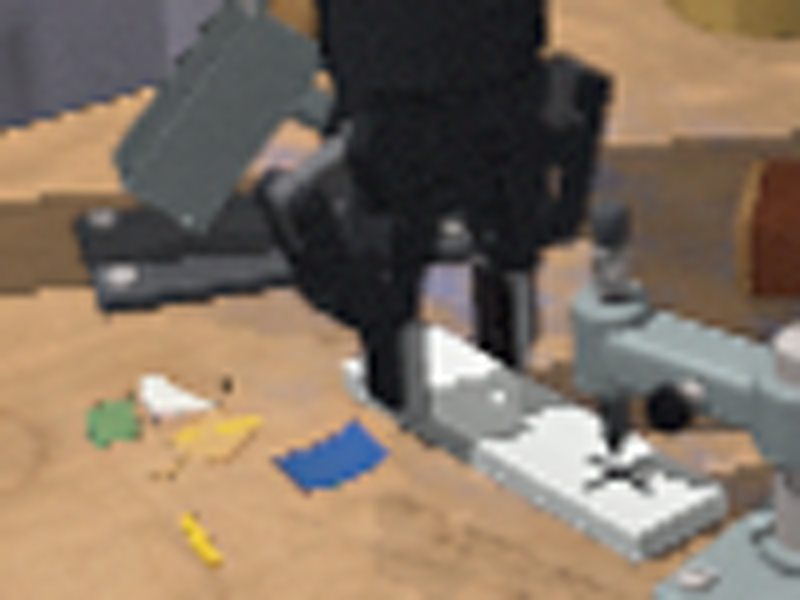

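View pics/s12.png

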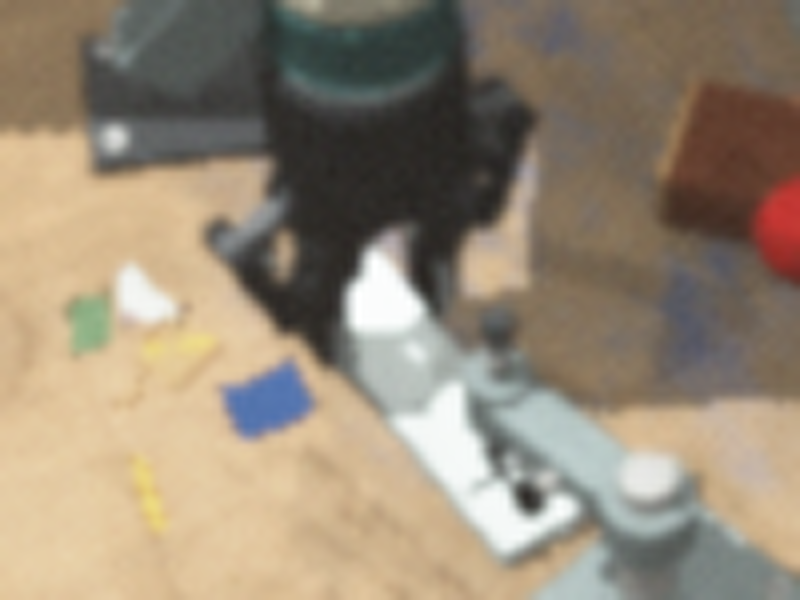

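```bash
python3 - <<'E'
from h import *
D=cam("side")
f=lambda u,v:(240+(u-3.5)/8,190+(v-3.5)/8)
print(onz(D,f(617,472),.012).round(4),onz(D,f(615,453),.018).round(4),onz(D,f(615,458),.018).round(4))
E
```

```text
[ 0.5402 -0.3184  0.012 ] [ 0.5409 -0.3165  0.018 ] [ 0.5392 -0.3191  0.018 ]
```

```bash
python3 -m creep '[{"x":0,"y":0,"z":0,"wx":0,"wy":0,"wz":0,"fingers":4.6},{"x":0,"y":0,"z":0,"wx":0,"wy":0,"wz":0,"fingers":5},{"x":0,"y":0,"z":0,"wx":0,"wy":0,"wz":0,"fingers":5},{"x":0,"y":0,"z":0,"wx":0,"wy":0,"wz":0,"fingers":5}]'
python3 -m creep '[{"x":0,"y":0,"z":-1,"wx":0,"wy":0,"wz":0,"fingers":5},{"x":0,"y":0,"z":-3,"wx":0,"wy":0,"wz":0,"fingers":5},{"x":0,"y":0,"z":-5,"wx":0,"wy":0,"wz":0,"fingers":5},{"x":0,"y":0,"z":-5,"wx":0,"wy":0,"wz":0,"fingers":5},{"x":0,"y":0,"z":-5,"wx":0,"wy":0,"wz":0,"fingers":5}]'
python3 -m creep '[{"x":0,"y":0,"z":-4,"wx":0,"wy":0,"wz":0,"fingers":5},{"x":0,"y":0,"z":0,"wx":0,"wy":0,"wz":0,"fingers":5},{"x":0,"y":0,"z":0,"wx":0,"wy":0,"wz":0,"fingers":5}]'
python3 - <<'E'
from h import *
st()
D=cam("side"); crop(D,"d13.png",240,190,100,75,8)
W=cam("wrist"); cv2.imwrite("pics/w13.png",W[0][:,:,::-1])
E
```

```text
time_s: 8.5
ee_pos: [0.5245, -0.2353, -0.0002]
tool_rot: [-0.0, 0.998, 0.068, -0.0]
ft_force: [-0.5, -0.2, 0.6]
finger_gap: 0.0501
time_s: 9.0
ee_pos: [0.5247, -0.2354, 0.1929]
tool_rot: [0.0, 0.998, 0.068, 0.0]
ft_force: [0.1, -0.2, -0.2]
finger_gap: 0.05
time_s: 9.3
ee_pos: [0.5259, -0.2361, 0.2325]
tool_rot: [0.001, 0.998, 0.068, 0.002]
ft_force: [0.2, -0.3, -1.1]
finger_gap: 0.0501
t 9.30 p [ 0.5259 -0.2361  0.2325] f [ 0.17 -0.26 -1.09] gap 0.0501 j [-0.53  0.18 -0.13  1.26 -0.    0.9 ]
[[ 0.9906  0.1366  0.0034]
 [ 0.1367 -0.9906 -0.0021]
 [ 0.0031  0.0025 -1.    ]]
```

View pics/d13.png

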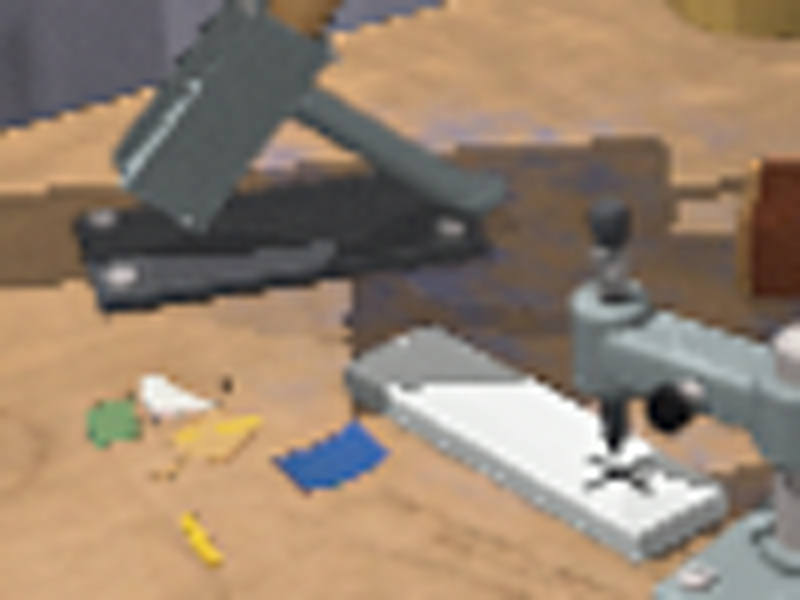

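View pics/w13.png

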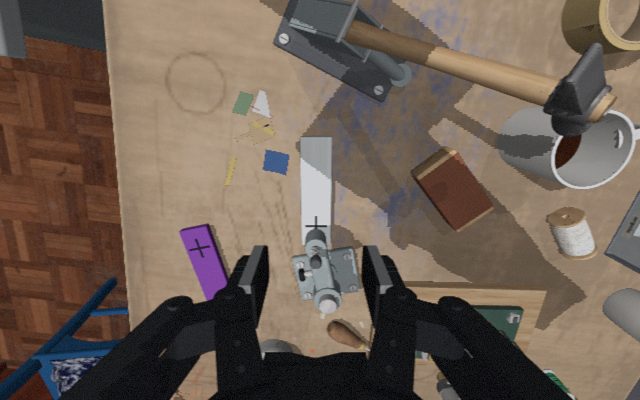

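```bash
python3 - <<'E'
from h import *
W=cam("wrist"); crop(W,"w14.png",280,130,100,150,4)
E
```

```text
(no output)
```

View pics/w14.png

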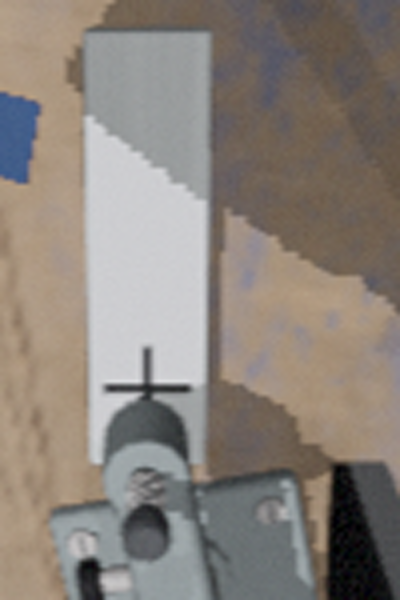

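```bash
python3 - <<'E'
from h import *
W=cam("wrist");f=lambda u,v:(280+(u-1.5)/4,130+(v-1.5)/4)
print("mark",onz(W,f(148,387),.012).round(4),"head",onz(W,f(146,527),.11).round(4))
for z in (.018,.012): print(((proj(W,[.5375,-.3195,z])-[280,130])*4+1.5).round(1))
E
```

```text
mark [ 0.5374 -0.3191  0.012 ] head [ 0.5358 -0.3139  0.11  ]
[148.3 395.7]
[148.3 388.2]
```

```bash
python3 - <<'E'
from h import *
W=cam("wrist"); crop(W,"w15.png",330,0,200+90,150,2.7); crop(cam("scene"),"s15.png",280,110,80,75,8); crop(cam("side"),"d15.png",250,130,100,75,8)
E
```

```text
(no output)
```

View pics/w15.png

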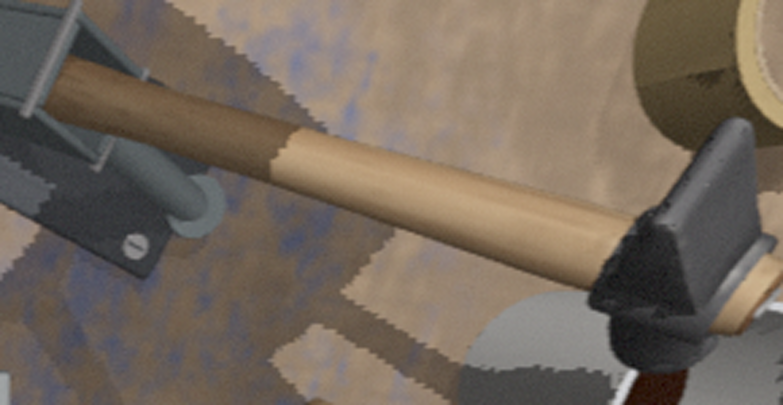

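View pics/s15.png

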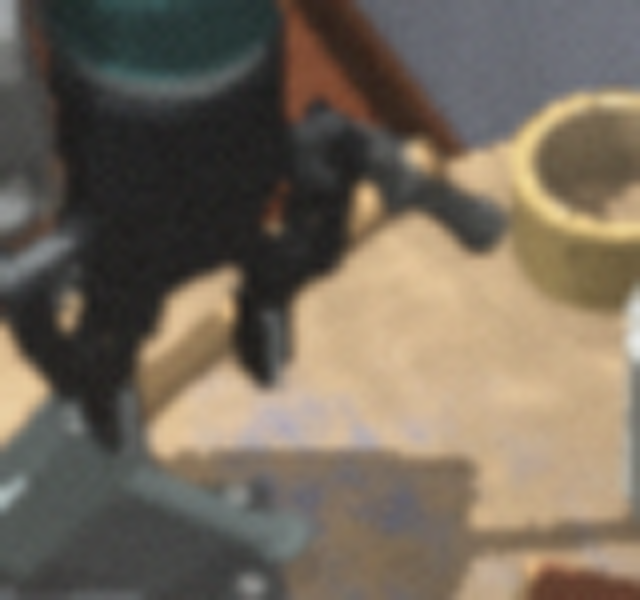

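View pics/d15.png

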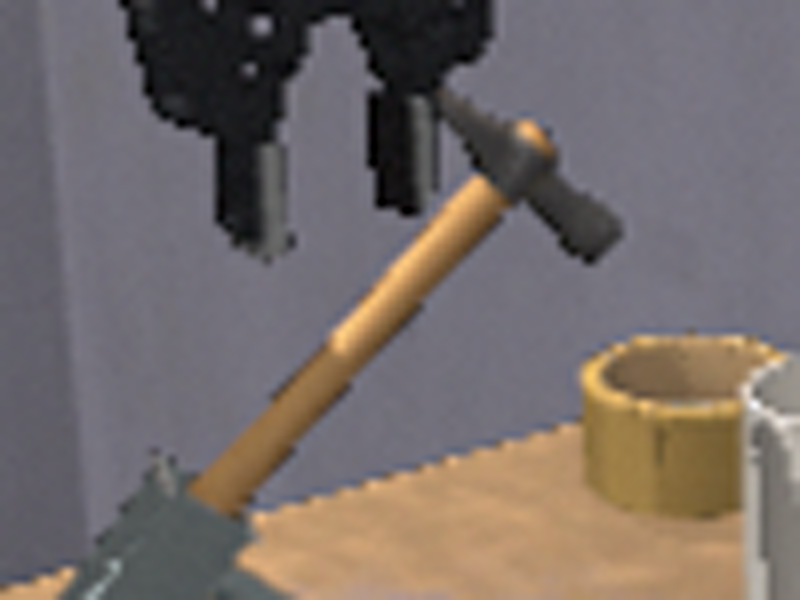

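```bash
python3 - <<'E'
from h import *
np.set_printoptions(precision=4,suppress=True)
W=cam("wrist");D=cam("side");S=cam("scene")
w=lambda u,v:(330+(u-.85)/2.7,(v-.85)/2.7); d=lambda u,v:(250+(u-3.5)/8,130+(v-3.5)/8); s=lambda u,v:(230+(u-1.5)/4,110+(v-1.5)/4)
def pl(C,a,b):
    n=np.cross(ray(C,a)[1],ray(C,b)[1]);return n/np.linalg.norm(n),C[3]
P=[pl(W,w(100,98),w(615,252)),pl(D,d(216,500),d(495,195)),pl(S,s(262,205),s(388,103))]
def line(i,j):
    u=np.cross(P[i][0],P[j][0]);u/=np.linalg.norm(u);u*=np.sign(u[2])
    A=np.array([P[i][0],P[j][0],u]);c=np.linalg.solve(A,[P[i][0]@P[i][1],P[j][0]@P[j][1],u@np.array([.6,-.13,.15])]);return c,u
for i,j in((0,1),(0,2)):
    c,u=line(i,j);print(i,j,"u",u,"az",np.degrees(np.arctan2(u[1],u[0])),"el",np.degrees(np.arcsin(u[2])),[ (c+u*(z-c[2])/u[2]) for z in(.1,.15,.21)])
for n,a,b,q in(("pein",(700,172),(440,93),(358,58)),("face",(660,345),(607,246),(443,112))):
    print(n,tri([(W,w(*a)),(D,d(*b))]),tri([(S,s(*q)),(D,d(*b))]),tri([(W,w(*a)),(D,d(*b)),(S,s(*q))]))
c,u=line(0,1)
for nm,C,q in (("side head",D,d(520,165)),("wristhead",W,w(680,275)),("side mouth",D,d(218,498)),("scene",S,s(405,88))):
    e,dd=ray(C,q);A=np.c_[u,-dd];t=np.linalg.lstsq(A,e-c,rcond=None)[0];print(nm,c+u*t[0])
E
```

```text
0 1 u [ 0.6897 -0.2227  0.6889] az -17.89480980268811 el 43.54659733062746 [array([ 0.5607, -0.1016,  0.1   ]), array([ 0.6107, -0.1177,  0.15  ]), array([ 0.6708, -0.1371,  0.21  ])]
0 2 u [ 0.695  -0.2223  0.6838] az -17.736433792118167 el 43.137500239222476 [array([ 0.5597, -0.1015,  0.1   ]), array([ 0.6105, -0.1177,  0.15  ]), array([ 0.6715, -0.1372,  0.21  ])]
pein (array([ 0.6373, -0.1223,  0.2316]), [np.float64(0.0023039864986350894), np.float64(0.0023039864986350144)]) (array([ 0.6323, -0.1253,  0.2357]), [np.float64(0.004539957723616303), np.float64(0.004539957723616135)]) (array([ 0.6332, -0.1229,  0.2341]), [np.float64(0.0008173630033203631), np.float64(0.004943972654087092), np.float64(0.004245341406049217)])
face (array([ 0.6915, -0.1491,  0.1714]), [np.float64(1.6356736466939387e-06), np.float64(1.6356736466979555e-06)]) (array([ 0.6926, -0.1432,  0.1699]), [np.float64(0.002571098749674168), np.float64(0.002571098749674056)]) (array([ 0.6897, -0.1482,  0.1733]), [np.float64(0.0008680916781496698), np.float64(0.002637318795047894), np.float64(0.0032469070857578585)])
side head [ 0.6645 -0.1351  0.2037]
wristhead [ 0.6632 -0.1347  0.2024]
side mouth [ 0.5522 -0.0988  0.0915]
scene [ 0.662  -0.1343  0.2012]
```

```bash
cat >> h.py <<'E'
U=np.array([.6897,-.2227,.6889]);U/=np.linalg.norm(U)
Fd=np.array([.656,-.211,-.725]);Fd-=U*(U@Fd);Fd/=np.linalg.norm(Fd)
G=np.array([.664,-.135,.2035])-.0785*U
RG=np.c_[np.cross(U,Fd),U,Fd]
E
python3 - <<'E'
from h import *
print(RG.round(3),G.round(4)); plan(G-.104*Fd,RG,10)
E
```

```text
[[ 0.307  0.69   0.656]
 [ 0.952 -0.223 -0.211]
 [ 0.001  0.689 -0.725]] [ 0.6099 -0.1175  0.1494]
total shift start-frame cm [  3.58 -13.62   0.49] rotvec [-0.678  0.426 -1.065]
row [ 0.36 -1.36  0.05] [-0.0678  0.0426 -0.1065]
row [ 0.5  -1.32 -0.02] [-0.0678  0.0426 -0.1065]
row [ 0.64 -1.25 -0.09] [-0.0678  0.0426 -0.1065]
row [ 0.77 -1.17 -0.14] [-0.0678  0.0426 -0.1065]
row [ 0.9  -1.07 -0.18] [-0.0678  0.0426 -0.1065]
row [ 1.02 -0.95 -0.21] [-0.0678  0.0426 -0.1065]
row [ 1.12 -0.83 -0.22] [-0.0678  0.0426 -0.1065]
row [ 1.21 -0.69 -0.22] [-0.0678  0.0426 -0.1065]
row [ 1.28 -0.54 -0.21] [-0.0678  0.0426 -0.1065]
row [ 1.34 -0.39 -0.19] [-0.0678  0.0426 -0.1065]
```

```bash
python3 -m creep '[{"x":0.36,"y":-1.36,"z":0.05,"wx":-0.068,"wy":0.0425,"wz":-0.1065,"fingers":5},{"x":0.5,"y":-1.32,"z":-0.02,"wx":-0.068,"wy":0.0425,"wz":-0.1065,"fingers":5},{"x":0.64,"y":-1.25,"z":-0.09,"wx":-0.068,"wy":0.0425,"wz":-0.1065,"fingers":5},{"x":0.77,"y":-1.17,"z":-0.14,"wx":-0.068,"wy":0.0425,"wz":-0.1065,"fingers":5},{"x":0.9,"y":-1.07,"z":-0.18,"wx":-0.068,"wy":0.0425,"wz":-0.1065,"fingers":5}]'
python3 -m creep '[{"x":1.02,"y":-0.95,"z":-0.21,"wx":-0.068,"wy":0.0425,"wz":-0.1065,"fingers":5},{"x":1.12,"y":-0.83,"z":-0.22,"wx":-0.068,"wy":0.0425,"wz":-0.1065,"fingers":5},{"x":1.21,"y":-0.69,"z":-0.22,"wx":-0.068,"wy":0.0425,"wz":-0.1065,"fingers":5},{"x":1.28,"y":-0.54,"z":-0.21,"wx":-0.068,"wy":0.0425,"wz":-0.1065,"fingers":5},{"x":1.34,"y":-0.39,"z":-0.19,"wx":-0.068,"wy":0.0425,"wz":-0.1065,"fingers":5}]'
python3 -m creep '[{"x":0,"y":0,"z":0,"wx":0,"wy":0,"wz":0,"fingers":5},{"x":0,"y":0,"z":0,"wx":0,"wy":0,"wz":0,"fingers":5}]'
python3 - <<'E'
from h import *
st();plan(G-.104*Fd,RG,1)
W=cam("wrist"); cv2.imwrite("pics/w16.png",W[0][:,:,::-1]); crop(cam("side"),"d16.png",210,80,160,120,5)
E
```

```text
time_s: 10.3
ee_pos: [0.5337, -0.1649, 0.2281]
tool_rot: [0.161, 0.924, 0.327, 0.117]
ft_force: [1.2, 0.6, -1.0]
finger_gap: 0.0499
time_s: 10.8
ee_pos: [0.5415, -0.0948, 0.2253]
tool_rot: [0.302, 0.748, 0.548, 0.219]
ft_force: [-0.5, 0.4, -0.2]
finger_gap: 0.0498
time_s: 11.0
ee_pos: [0.5414, -0.0959, 0.225]
tool_rot: [0.301, 0.751, 0.546, 0.218]
ft_force: [0.8, -0.9, 1.2]
finger_gap: 0.0501
t 11.00 p [ 0.5414 -0.0959  0.225 ] f [ 0.81 -0.9   1.15] gap 0.0501 j [-0.28 -0.29 -0.83  0.27 -0.02  0.02]
[[ 3.094e-01  6.890e-01  6.554e-01]
 [ 9.509e-01 -2.235e-01 -2.139e-01]
 [-9.000e-04  6.894e-01 -7.244e-01]]
total shift start-frame cm [ 0.04 -0.    0.02] rotvec [ 0.001  0.003 -0.001]
```

View pics/w16.png

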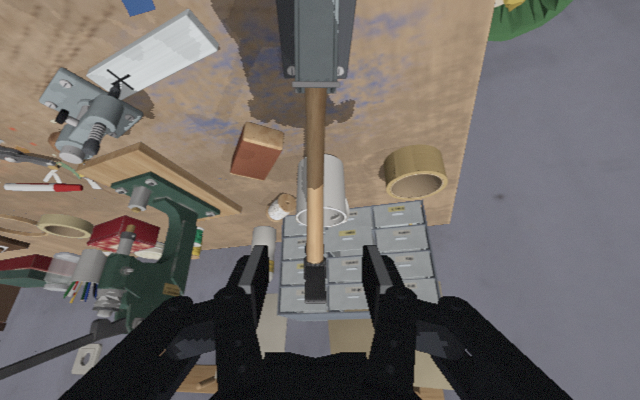

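View pics/d16.png

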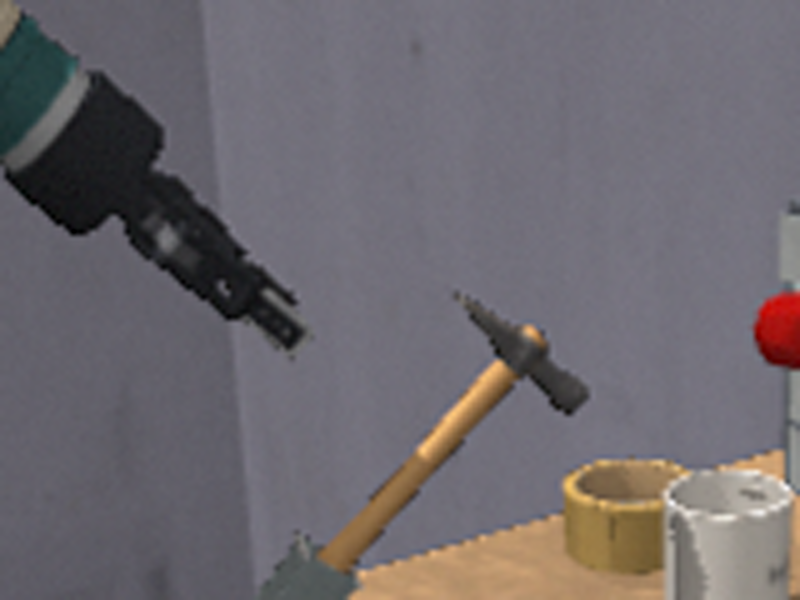

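```bash
python3 -m creep '[{"x":0,"y":0,"z":3,"wx":0,"wy":0,"wz":0,"fingers":5},{"x":0,"y":0,"z":4,"wx":0,"wy":0,"wz":0,"fingers":5},{"x":0,"y":0,"z":3,"wx":0,"wy":0,"wz":0,"fingers":5},{"x":0,"y":0,"z":0,"wx":0,"wy":0,"wz":0,"fingers":5}]'
python3 - <<'E'
from h import *
st()
W=cam("wrist"); cv2.imwrite("pics/w17.png",W[0][:,:,::-1]); crop(cam("side"),"d17.png",250,110,120,90,6)
E
```

```text
time_s: 11.5
ee_pos: [0.6091, -0.1184, 0.1501]
tool_rot: [0.3, 0.752, 0.546, 0.217]
ft_force: [0.3, 0.8, -0.6]
finger_gap: 0.0499
t 11.50 p [ 0.6091 -0.1184  0.1501] f [ 0.32  0.8  -0.58] gap 0.0499 j [-0.29 -0.02 -0.81  0.03 -0.02  0.02]
[[ 0.3093  0.6913  0.6531]
 [ 0.951  -0.2237 -0.2135]
 [-0.0015  0.6871 -0.7266]]
```

View pics/w17.png

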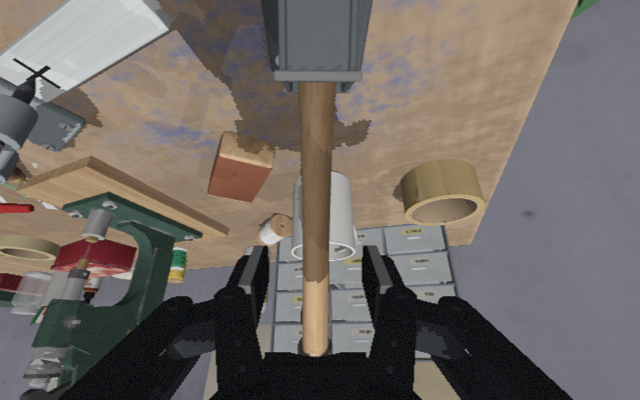

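View pics/d17.png

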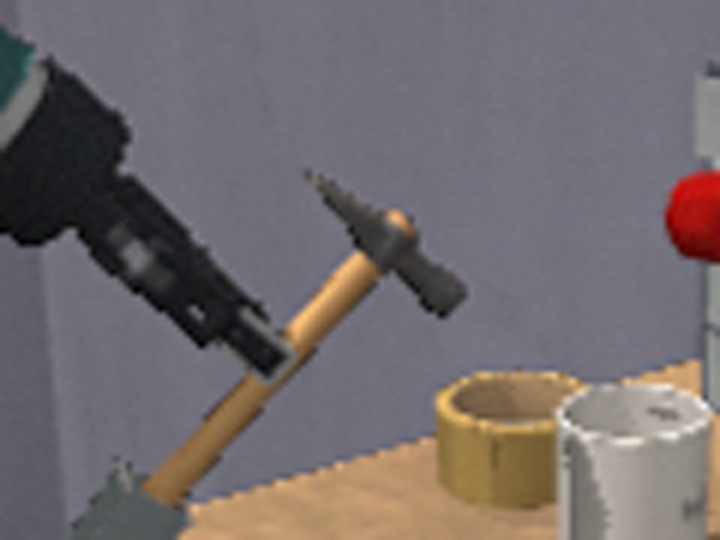

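```bash
python3 -m creep '[{"x":0,"y":0,"z":1,"wx":0,"wy":0,"wz":0,"fingers":5},{"x":0,"y":0,"z":1,"wx":0,"wy":0,"wz":0,"fingers":4},{"x":0,"y":0,"z":0,"wx":0,"wy":0,"wz":0,"fingers":3},{"x":0,"y":0,"z":0,"wx":0,"wy":0,"wz":0,"fingers":3}]'
python3 - <<'E'
from h import *
st()
W=cam("wrist"); cv2.imwrite("pics/w18.png",W[0][:,:,::-1]); crop(cam("side"),"d18.png",250,110,120,90,6)
E
```

```text
time_s: 12.0
ee_pos: [0.6206, -0.1213, 0.1386]
tool_rot: [0.301, 0.75, 0.547, 0.218]
ft_force: [0.5, -0.5, 0.8]
finger_gap: 0.0299
t 12.00 p [ 0.6206 -0.1213  0.1386] f [ 0.46 -0.46  0.8 ] gap 0.0299 j [-0.29  0.02 -0.81 -0.02 -0.02  0.02]
[[ 0.3073  0.6887  0.6568]
 [ 0.9516 -0.2211 -0.2133]
 [-0.0017  0.6905 -0.7233]]
```

View pics/w18.png

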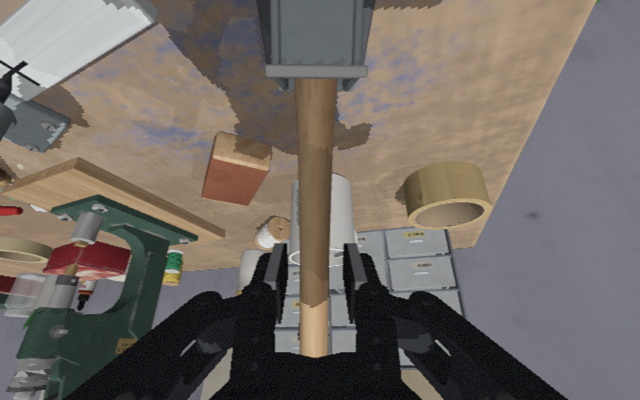

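View pics/d18.png

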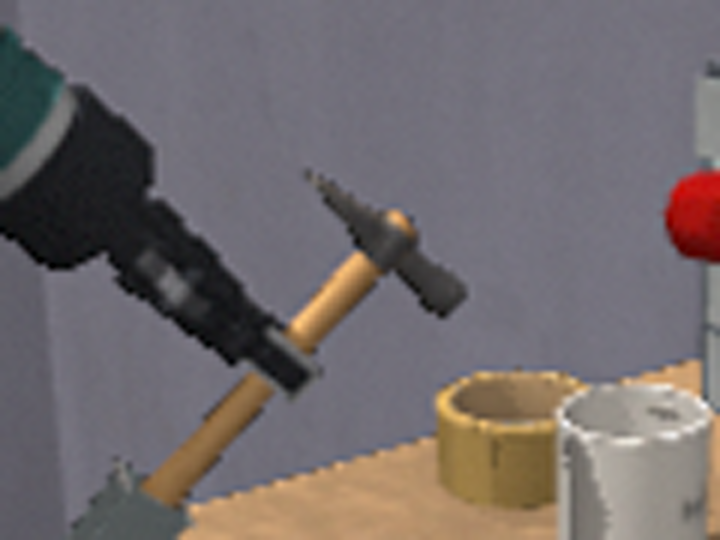

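```bash
python3 -m creep '[{"x":0,"y":0,"z":0.3,"wx":0,"wy":0,"wz":0,"fingers":2.2},{"x":0,"y":0,"z":0,"wx":0,"wy":0,"wz":0,"fingers":1},{"x":0,"y":0,"z":0,"wx":0,"wy":0,"wz":0,"fingers":1},{"x":0,"y":0,"z":0,"wx":0,"wy":0,"wz":0,"fingers":1}]' 90
python3 - <<'E'
from h import *
st(); o=bot.get_obs(); Rm=rot(o["tool_rot"])
F=np.array([.9521*.051,-.3057*.051,.061]);F/=np.linalg.norm(F);print("draw dir tool",(Rm.T@F).round(3),F)
print(o["wrist_torque"])
E
```

```text
time_s: 12.5
ee_pos: [0.6228, -0.1221, 0.1366]
tool_rot: [0.301, 0.75, 0.546, 0.218]
ft_force: [-0.9, -1.0, 0.8]
finger_gap: 0.015
t 12.50 p [ 0.6228 -0.1221  0.1366] f [-0.92 -1.04  0.78] gap 0.015 j [-0.29  0.03 -0.8  -0.02 -0.02  0.02]
[[ 0.3074  0.6883  0.6571]
 [ 0.9516 -0.2211 -0.2136]
 [-0.0017  0.6909 -0.723 ]]
draw dir tool [-0.     0.994 -0.112] [ 0.61070326 -0.19608443  0.76719777]
[ 0.19316162  0.60786243 -0.10805477]
```

```bash
python3 -m creep '[{"x":0,"y":0.5,"z":-0.06,"wx":0,"wy":0,"wz":0,"fingers":1},{"x":0,"y":1,"z":-0.11,"wx":0,"wy":0,"wz":0,"fingers":1},{"x":0,"y":1,"z":-0.11,"wx":0,"wy":0,"wz":0,"fingers":1},{"x":0,"y":0,"z":0,"wx":0,"wy":0,"wz":0,"fingers":1}]' 100
python3 - <<'E'
from h import *
st()
W=cam("wrist"); cv2.imwrite("pics/w19.png",W[0][:,:,::-1]); crop(cam("side"),"d19.png",250,110,120,90,6)
E
```

```text
time_s: 12.9
ee_pos: [0.6415, -0.128, 0.1594]
tool_rot: [0.304, 0.749, 0.546, 0.22]
ft_force: [0.7, -0.5, -2.5]
finger_gap: 0.015
t 12.90 p [ 0.6415 -0.128   0.1594] f [ 0.7  -0.51 -2.52] gap 0.015 j [-0.29  0.02 -0.75  0.03 -0.02  0.02]
[[ 0.3073  0.6842  0.6614]
 [ 0.9516 -0.2198 -0.2148]
 [-0.0015  0.6954 -0.7186]]
```

View pics/w19.png

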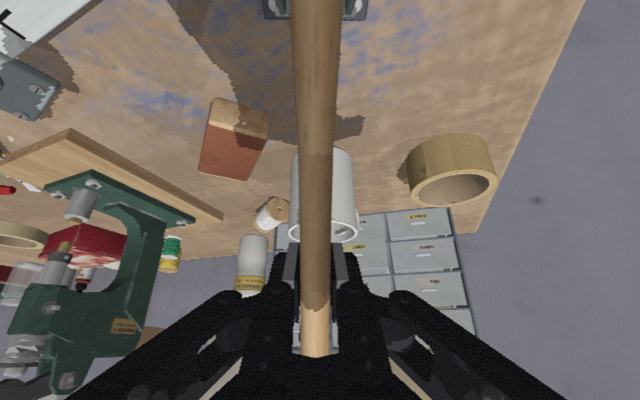

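View pics/d19.png

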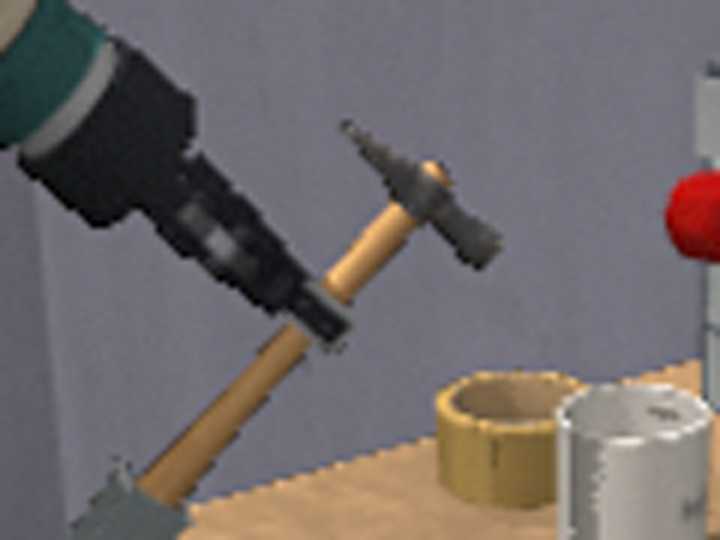

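```bash
python3 -m creep '[{"x":0,"y":1.5,"z":-0.17,"wx":0,"wy":0,"wz":0,"fingers":1},{"x":0,"y":2,"z":-0.22,"wx":0,"wy":0,"wz":0,"fingers":1},{"x":0,"y":2,"z":-0.22,"wx":0,"wy":0,"wz":0,"fingers":1},{"x":0,"y":2,"z":-0.22,"wx":0,"wy":0,"wz":0,"fingers":1},{"x":0,"y":2,"z":-0.22,"wx":0,"wy":0,"wz":0,"fingers":1}]'
python3 -m creep '[{"x":0,"y":0.5,"z":-0.3,"wx":0,"wy":0,"wz":0,"fingers":1},{"x":0,"y":0,"z":0,"wx":0,"wy":0,"wz":0,"fingers":1},{"x":0,"y":0,"z":0,"wx":0,"wy":0,"wz":0,"fingers":1}]'
python3 - <<'E'
from h import *
st()
W=cam("wrist"); cv2.imwrite("pics/w20.png",W[0][:,:,::-1]); crop(cam("side"),"d20.png",250,80,120,110,5)
E
```

```text
time_s: 13.5
ee_pos: [0.6964, -0.1457, 0.2285]
tool_rot: [0.301, 0.751, 0.547, 0.218]
ft_force: [0.2, 0.1, -3.5]
finger_gap: 0.0144
time_s: 13.8
ee_pos: [0.6965, -0.1457, 0.2323]
tool_rot: [0.3, 0.751, 0.547, 0.217]
ft_force: [-0.5, 0.4, -4.6]
finger_gap: 0.0152
t 13.80 p [ 0.6965 -0.1457  0.2323] f [-0.53  0.41 -4.56] gap 0.0152 j [-0.29  0.03 -0.55  0.24 -0.02  0.01]
[[ 0.3072  0.691   0.6543]
 [ 0.9517 -0.2217 -0.2126]
 [-0.0018  0.688  -0.7257]]
```

View pics/w20.png

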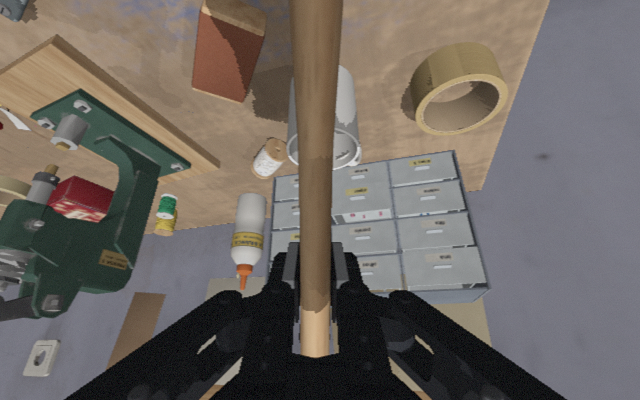

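View pics/d20.png

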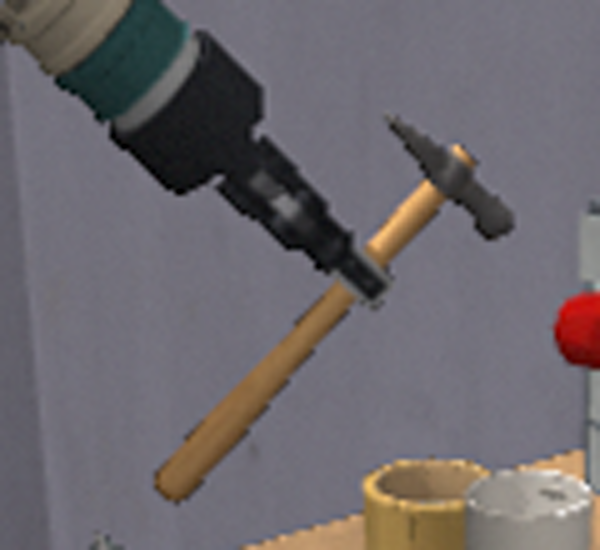

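```bash
python3 - <<'E'
from h import *
np.set_printoptions(precision=4,suppress=True)
Rg=np.array([[.3074,.6883,.6571],[.9516,-.2211,-.2136],[-.0017,.6909,-.723]]);pg=np.array([.6228,-.1221,.1366])
head=np.array([.664,-.135,.2035]);
for f in (head+.046*Fd,np.array([.690,-.148,.172])): print("face in tool",Rg.T@(f-pg))
S=cam("scene");D=cam("side");print("ball",tri([(S,(361,198)),(D,(369,146))]))
fo=np.array([0,.0785,.0205]);Rt=down(np.radians(72.1));punch=np.array([.537,-.3193,.11])
p=punch+[0,0,.045]-Rt@fo;print("final TCP",p)
plan(p+[0,0,.06],Rt,10)
E
```

```text
face in tool [0.0004 0.0773 0.0275]
face in tool [-0.004   0.0764  0.0241]
ball (array([ 0.5632, -0.4835,  0.3272]), [np.float64(0.0009384778216796647), np.float64(0.000938477821679666)])
final TCP [ 0.4623 -0.2952  0.1755]
total shift start-frame cm [-21.42 -12.67 -12.39] rotvec [0.759 0.002 0.001]
row [-2.14 -1.27 -1.24] [0.0759 0.0002 0.0001]
row [-2.14 -1.36 -1.14] [0.0759 0.0002 0.0001]
row [-2.14 -1.44 -1.03] [0.0759 0.0002 0.0001]
row [-2.14 -1.51 -0.92] [0.0759 0.0002 0.0001]
row [-2.14 -1.58 -0.81] [0.0759 0.0002 0.0001]
row [-2.14 -1.64 -0.68] [0.0759 0.0002 0.0001]
row [-2.14 -1.68 -0.56] [0.0759 0.0002 0.0001]
row [-2.14 -1.72 -0.43] [0.0759 0.0002 0.0001]
row [-2.14 -1.75 -0.3 ] [0.0759 0.0002 0.0001]
row [-2.14 -1.76 -0.16] [0.0759 0.0002 0.0001]
```

```bash
python3 - <<'E'
from h import *
o=bot.get_obs();Rm=rot(o["tool_rot"]);plan(o["ee_pos"]+[-.04,0,.09],Rm@R.from_rotvec([.304,0,0]).as_matrix(),4)
E
```

```text
total shift start-frame cm [-1.24  3.43 -9.15] rotvec [0.304 0.    0.   ]
row [-0.31  0.86 -2.29] [0.076 0.    0.   ]
row [-0.31  0.68 -2.35] [0.076 0.    0.   ]
row [-0.31  0.5  -2.39] [0.076 0.    0.   ]
row [-0.31  0.32 -2.42] [0.076 0.    0.   ]
```

```bash
python3 -m creep '[{"x":-0.31,"y":0.86,"z":-2.29,"wx":0.076,"wy":0,"wz":0,"fingers":1},{"x":-0.31,"y":0.68,"z":-2.35,"wx":0.076,"wy":0,"wz":0,"fingers":1},{"x":-0.31,"y":0.5,"z":-2.39,"wx":0.076,"wy":0,"wz":0,"fingers":1},{"x":-0.31,"y":0.32,"z":-2.42,"wx":0.076,"wy":0,"wz":0,"fingers":1},{"x":0,"y":0,"z":0,"wx":0,"wy":0,"wz":0,"fingers":1}]'
python3 - <<'E'
from h import *
st();Rt=down(np.radians(72.1));plan([.4625,-.2955,.271],Rt,10)
E
```

```text
time_s: 14.5
ee_pos: [0.6618, -0.1478, 0.3315]
tool_rot: [0.189, 0.786, 0.572, 0.136]
ft_force: [1.4, -0.7, -2.6]
finger_gap: 0.015
t 14.50 p [ 0.6618 -0.1478  0.3315] f [ 1.38 -0.68 -2.56] gap 0.015 j [-0.31  0.02 -0.19  0.89 -0.   -0.  ]
[[ 0.3079  0.8486  0.4303]
 [ 0.9514 -0.2737 -0.141 ]
 [-0.0019  0.4528 -0.8916]]
total shift start-frame cm [-20.18 -15.61  -1.1 ] rotvec [ 0.47   0.002 -0.   ]
row [-2.02 -1.56 -0.11] [ 0.047   0.0002 -0.    ]
row [-2.02 -1.56 -0.04] [ 0.047   0.0002 -0.    ]
row [-2.02 -1.56  0.04] [ 0.047   0.0002 -0.    ]
row [-2.02 -1.56  0.11] [ 0.047   0.0002 -0.    ]
row [-2.02 -1.55  0.18] [ 0.047   0.0002 -0.    ]
row [-2.02 -1.54  0.25] [ 0.047   0.0002 -0.    ]
row [-2.02 -1.53  0.33] [ 0.047   0.0002 -0.    ]
row [-2.02 -1.51  0.4 ] [ 0.047   0.0002 -0.    ]
row [-2.02 -1.49  0.47] [ 0.047   0.0002 -0.    ]
row [-2.02 -1.47  0.54] [ 0.047   0.0002 -0.    ]
```

```bash
python3 -m creep '[{"x":-2.02,"y":-1.56,"z":-0.11,"wx":0.047,"wy":0,"wz":0,"fingers":1},{"x":-2.02,"y":-1.56,"z":-0.04,"wx":0.047,"wy":0,"wz":0,"fingers":1},{"x":-2.02,"y":-1.56,"z":0.04,"wx":0.047,"wy":0,"wz":0,"fingers":1},{"x":-2.02,"y":-1.56,"z":0.11,"wx":0.047,"wy":0,"wz":0,"fingers":1},{"x":-2.02,"y":-1.55,"z":0.18,"wx":0.047,"wy":0,"wz":0,"fingers":1}]'
python3 -m creep '[{"x":-2.02,"y":-1.54,"z":0.25,"wx":0.047,"wy":0,"wz":0,"fingers":1},{"x":-2.02,"y":-1.53,"z":0.33,"wx":0.047,"wy":0,"wz":0,"fingers":1},{"x":-2.02,"y":-1.51,"z":0.4,"wx":0.047,"wy":0,"wz":0,"fingers":1},{"x":-2.02,"y":-1.49,"z":0.47,"wx":0.047,"wy":0,"wz":0,"fingers":1},{"x":-2.02,"y":-1.47,"z":0.54,"wx":0.047,"wy":0,"wz":0,"fingers":1}]'
python3 -m creep '[{"x":0,"y":0,"z":0,"wx":0,"wy":0,"wz":0,"fingers":1},{"x":0,"y":0,"z":0,"wx":0,"wy":0,"wz":0,"fingers":1}]'
python3 - <<'E'
from h import *
st();crop(cam("side"),"d21.png",180,90,200,150,4);crop(cam("scene"),"s21.png",230,120,160,120,5)
E
```

```text
time_s: 15.0
ee_pos: [0.5567, -0.2201, 0.2921]
tool_rot: [0.09, 0.803, 0.585, 0.064]
ft_force: [0.4, -0.8, -4.0]
finger_gap: 0.0147
time_s: 15.5
ee_pos: [0.4572, -0.2944, 0.263]
tool_rot: [-0.004, 0.808, 0.589, -0.004]
ft_force: [0.0, -0.5, -3.1]
finger_gap: 0.0148
time_s: 15.7
ee_pos: [0.4578, -0.2938, 0.2634]
tool_rot: [-0.005, 0.809, 0.588, -0.004]
ft_force: [1.0, -0.1, -4.0]
finger_gap: 0.0145
t 15.70 p [ 0.4578 -0.2938  0.2634] f [ 0.98 -0.13 -3.98] gap 0.0145 j [-0.69  0.12 -0.13  1.32 -0.01 -0.37]
[[ 3.081e-01  9.513e-01 -1.150e-02]
 [ 9.514e-01 -3.081e-01  2.800e-03]
 [-9.000e-04 -1.180e-02 -9.999e-01]]
```

View pics/d21.png

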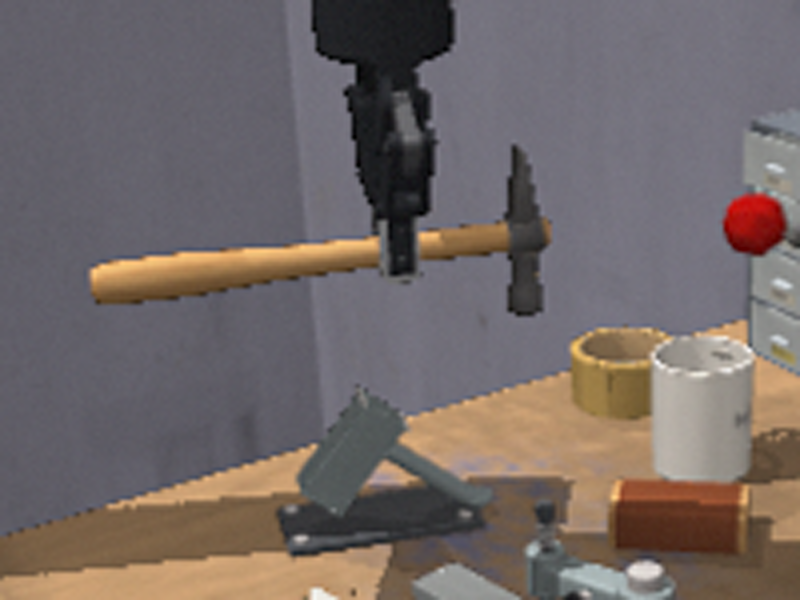

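View pics/s21.png

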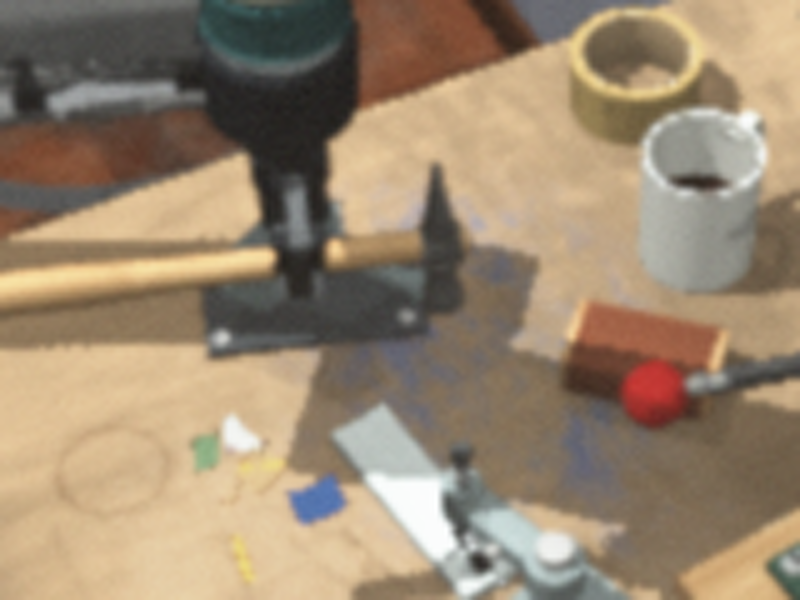

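```bash
cat > m.py <<'E'
from h import *
np.set_printoptions(precision=4,suppress=True)
def meas(fs,fd,ps,pd):
    S=cam("scene");D=cam("side")
    f,e=tri([(S,fs),(D,fd)]);p,e2=tri([(S,ps),(D,pd)]);x=p-f
    print("face",f,e[0],"pein",p,e2[0],"len",np.linalg.norm(x),"tilt deg",np.degrees(np.arccos(x[2]/np.linalg.norm(x))))
    o=bot.get_obs();print("face in tool",rot(o["tool_rot"]).T@(f-o["ee_pos"]))
E
python3 - <<'E'
from m import *
s=lambda u,v:(230+(u-2)/5,120+(v-2)/5);d=lambda u,v:(180+(u-1.5)/4,90+(v-1.5)/4)
meas(s(443,308),d(525,311),s(436,163),d(516,146))
o=bot.get_obs();f=o["ee_pos"]+rot(o["tool_rot"])@[0,.077,.026];print("model face",f)
print(proj(cam("side"),f),d(525,311),proj(cam("scene"),f),s(443,308))
E
```

```text
face [ 0.5271 -0.324   0.2414] 0.00017472099353647768 pein [ 0.5325 -0.3108  0.336 ] 0.0005018409723336393 len 0.09572121961846584 tilt deg 8.622419089623138
face in tool [-0.0082  0.075   0.0233]
model face [ 0.5314 -0.3169  0.2386]
[310.8314 167.2163] (310.875, 167.375) [318.4396 179.4698] (318.2, 181.2)
```

```bash
python3 - <<'E'
from m import *
o=bot.get_obs();D=cam("side");S=cam("scene")
for y,z,n in((-.1665,-.02,"tail"),(.077,-.071,"pein"),(.0,-.02,"grip"),(.077,.026,"face")):
    q=o["ee_pos"]+rot(o["tool_rot"])@[0,y,z];print(n,(proj(D,q)-[180,90])*4+1.5,(proj(S,q)-[230,120])*5+2)
crop(S,"s22.png",200,120,160,120,5)
E
```

```text
tail [ 90.2633 281.4452] [-31.6698 294.262 ]
pein [521.3532 148.3034] [442.5611 171.5354]
grip [392.2745 249.0008] [295.057 257.327]
face [525.0044 309.8148] [444.3627 299.101 ]
```

View pics/s22.png

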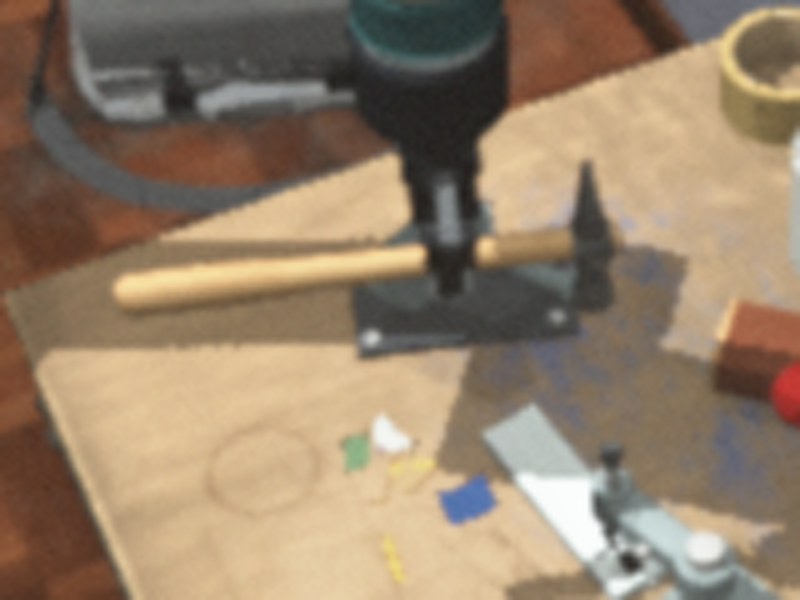

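```bash
python3 -m creep '[{"x":0.2,"y":0.4,"z":2,"wx":0,"wy":0,"wz":0,"fingers":1},{"x":0.1,"y":0.3,"z":2,"wx":0,"wy":0,"wz":0,"fingers":1},{"x":0,"y":0,"z":1.5,"wx":0,"wy":0,"wz":0,"fingers":1},{"x":0,"y":0,"z":0,"wx":0,"wy":0,"wz":0,"fingers":1},{"x":0,"y":0,"z":0,"wx":0,"wy":0,"wz":0,"fingers":1}]'
python3 - <<'E'
from m import *
st()
D=cam("side");S=cam("scene");W=cam("wrist");crop(D,"d23.png",280,130,75,120,5);crop(S,"s23.png",290,140,75,100,6);cv2.imwrite("pics/w23.png",W[0][:,:,::-1])
E
```

```text
time_s: 16.6
ee_pos: [0.465, -0.293, 0.2108]
tool_rot: [-0.004, 0.808, 0.589, -0.004]
ft_force: [0.3, 0.6, -3.7]
finger_gap: 0.0148
t 16.60 p [ 0.465  -0.293   0.2108] f [ 0.27  0.61 -3.69] gap 0.0148 j [-0.68  0.16 -0.2   1.22 -0.01 -0.36]
[[ 0.307   0.9516 -0.0119]
 [ 0.9517 -0.307   0.0021]
 [-0.0017 -0.012  -0.9999]]
```

View pics/d23.png

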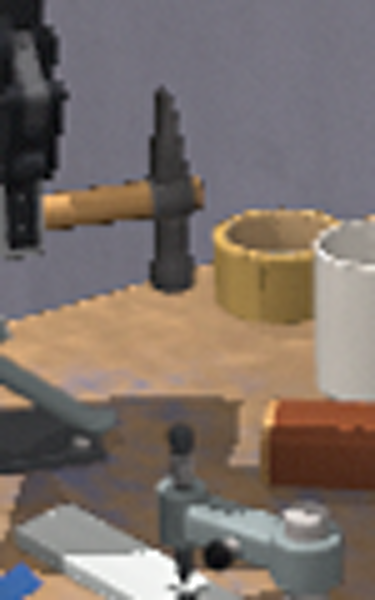

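View pics/s23.png

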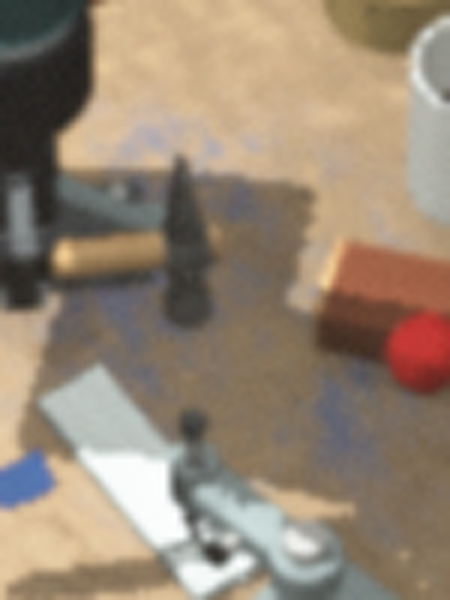

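View pics/w23.png

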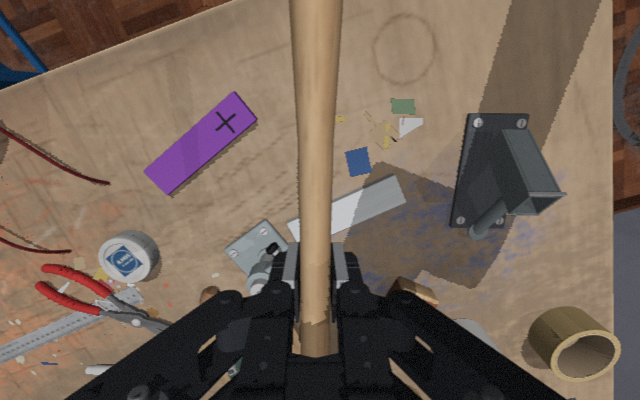

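```bash
python3 - <<'E'
from m import *
s=lambda u,v:(290+(u-2.5)/6,140+(v-2.5)/6);d=lambda u,v:(280+(u-2)/5,130+(v-2)/5)
meas(s(187,317),d(173,287),s(180,156),d(163,89))
print("punch",tri([(cam("scene"),s(193,414)),(cam("side"),d(180,428))]))
o=bot.get_obs();D=cam("side");S=cam("scene")
for q,n in((o["ee_pos"]+rot(o["tool_rot"])@[0,.077,.026],"face"),(o["ee_pos"]+rot(o["tool_rot"])@[0,.077,-.071],"pein"),([.537,-.3193,.11],"punch")):print(n,q,(proj(D,q)-[280,130])*5+2,(proj(S,q)-[290,140])*6+2.5)
E
```

```text
face [ 0.5347 -0.3231  0.1892] 0.00035912319621130993 pein [ 0.5389 -0.3125  0.2848] 0.0008872984019933605 len 0.09632336265583578 tilt deg 6.83317921272623
face in tool [-0.0068  0.0751  0.0219]
punch (array([ 0.5382, -0.3201,  0.1108]), [np.float64(0.0005098093134957536), np.float64(0.0005098093134956787)])
face [ 0.5382 -0.317   0.1845] [171.5564 289.9854] [188.9802 311.7996]
pein [ 0.5393 -0.3172  0.2815] [167.7316  97.9125] [187.8236 168.5666]
punch [0.537, -0.3193, 0.11] [176.187  429.2692] [191.1184 414.9632]
```

```bash
python3 -m creep '[{"x":0,"y":0.1,"z":1.5,"wx":0,"wy":0.04,"wz":0,"fingers":1},{"x":0,"y":0,"z":1.5,"wx":0,"wy":0.03,"wz":0,"fingers":1},{"x":0,"y":0,"z":0,"wx":0,"wy":0,"wz":0,"fingers":1},{"x":0,"y":0,"z":0,"wx":0,"wy":0,"wz":0,"fingers":1},{"x":0,"y":0,"z":0,"wx":0,"wy":0,"wz":0,"fingers":1}]'
python3 - <<'E'
from m import *
st()
D=cam("side");S=cam("scene");crop(D,"d24.png",280,130,75,120,5);crop(S,"s24.png",290,140,75,100,6)
E
```

```text
time_s: 17.55
ee_pos: [0.4659, -0.2929, 0.1809]
tool_rot: [-0.025, 0.808, 0.588, 0.024]
ft_force: [0.3, -0.1, -3.9]
finger_gap: 0.0149
t 17.55 p [ 0.4659 -0.2929  0.1809] f [ 0.34 -0.05 -3.87] gap 0.0149 j [-0.71  0.19 -0.23  1.19  0.06 -0.4 ]
[[ 0.3074  0.9515  0.01  ]
 [ 0.9492 -0.3073  0.0681]
 [ 0.0679 -0.0115 -0.9976]]
```

View pics/d24.png

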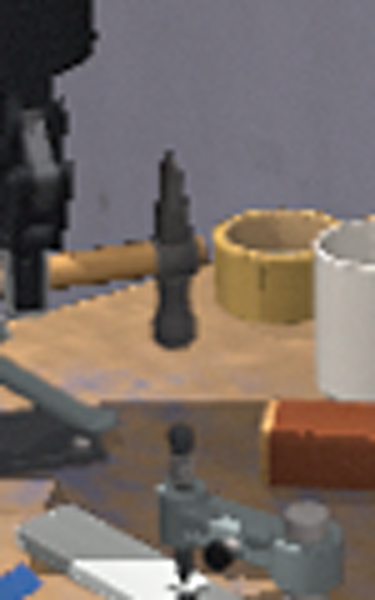

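View pics/s24.png

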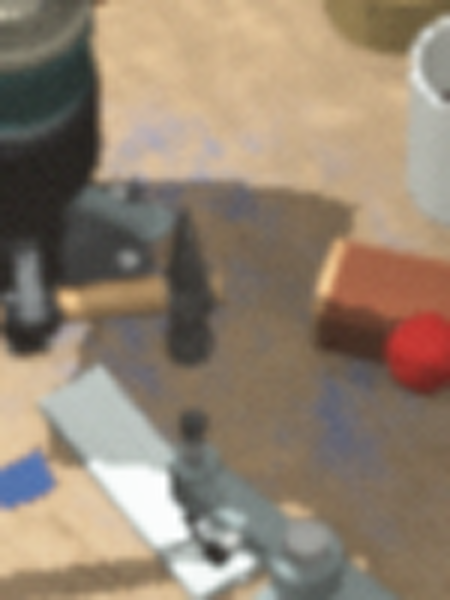

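```bash
python3 - <<'E'
from m import *
s=lambda u,v:(290+(u-2.5)/6,140+(v-2.5)/6);d=lambda u,v:(280+(u-2)/5,130+(v-2)/5)
meas(s(189,354),d(174,343),s(182,207),d(169,152))
print("punch",tri([(cam("scene"),s(193,414)),(cam("side"),d(180,428))])[0])
D=cam("side");print("mark",onz(D,d(188,585),.012)); crop(D,"d25.png",305,235,24,18,30)
o=bot.get_obs();print("model face",o["ee_pos"]+rot(o["tool_rot"])@[0,.077,.026])
E
```

```text
face [ 0.5365 -0.3201  0.1579] 0.00018692772564588524 pein [ 0.5383 -0.3158  0.255 ] 0.0014843033728396322 len 0.09723668471709572 tilt deg 2.797677869651111
face in tool [-0.0058  0.0756  0.0222]
punch [ 0.5382 -0.3201  0.1108]
mark [ 0.5467 -0.3112  0.012 ]
model face [ 0.5394 -0.3147  0.1541]
```

View pics/d25.png

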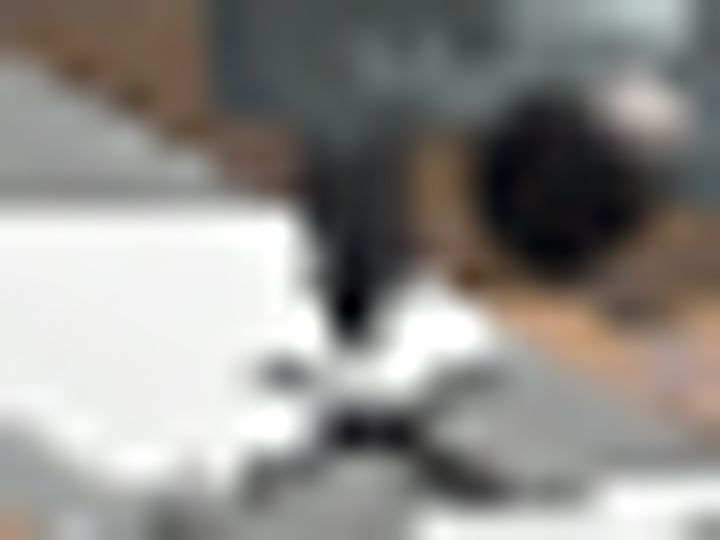

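```bash
python3 - <<'E'
from m import *
D=cam("side");print(onz(D,(316.9,248.85),.012),onz(D,(316.25,245.9),.018),onz(D,(316.25,245.5),.018))
st()
E
```

```text
[ 0.5399 -0.3199  0.012 ] [ 0.5413 -0.3151  0.018 ] [ 0.5424 -0.3134  0.018 ]
t 17.95 p [ 0.4658 -0.2928  0.1808] f [ 0.28 -0.2  -3.04] gap 0.0147 j [-0.71  0.19 -0.23  1.19  0.06 -0.4 ]
[[ 0.3072  0.9516  0.01  ]
 [ 0.9492 -0.3071  0.0683]
 [ 0.068  -0.0115 -0.9976]]
```

The side-only tip reading disagrees with the wrist-based one by about 5 mm, so I'll recheck with averaged side images.

```bash
python3 - <<'E'
from m import *
def avg(n,k=8):
    a=0
    for i in range(k):
        C=cam(n);a=a+C[0].astype(float)/k
    return (a.round().astype(np.uint8),)+C[1:]
D=avg("side");crop(D,"d26.png",305,233,26,24,25)
S=avg("scene");crop(S,"s26.png",308,195,36,45,13)
g=cv2.cvtColor(D[0],cv2.COLOR_RGB2GRAY);print("cols",list(range(310,326)))
for v in range(238,254):print(v,g[v,310:326])
E
```

```text
cols [310, 311, 312, 313, 314, 315, 316, 317, 318, 319, 320, 321, 322, 323, 324, 325]
238 [ 96  91  74  73  80  84  86  83  82  96 110  93  56  50  84 157]
239 [106  89  90  90  82  67  76  67  67  83  73  42  22  27  40  84]
240 [155 152 104  91  82  49  52  50  65  94  66  15  19  24  24  35]
241 [152 155 142 122  90  41  42  46  64  97  69  15  20  22  20  20]
242 [239 240 242 246 231  70  40  43  64 101  87  28  15  19  17  17]
243 [245 244 246 249 244 133  35  42  60  96  93  62  26  13  26  62]
244 [243 243 243 246 239 129  25  49 122 169  88  88  80  63  71  89]
245 [243 244 244 246 249 225  13 105 221 251 237 170 155 154 140  90]
246 [242 243 245 243 235 245 118 158 253 255 250 199 168 164 162 152]
247 [241 242 238 193 121 166 204 227 251 171 126 131 159 159 160 162]
248 [241 241 242 239 229 175 127 133 130 111 141 147 156 156 156 158]
249 [242 244 246 251 244 139  32  39  35 115 166 161 158 155 155 154]
250 [235 207 236 138 119 109 141 138 105  54  87 131 159 156 152 149]
251 [158 159 166 110 133 144 156 150 127 106  74  90 134 131 166 235]
252 [102 117 136 146 149 147 147 139 159 229 223 223 225 226 230 241]
253 [ 98 102 108 129 196 239 235 232 224 234 233 232 234 236 238 215]
```

View pics/d26.png

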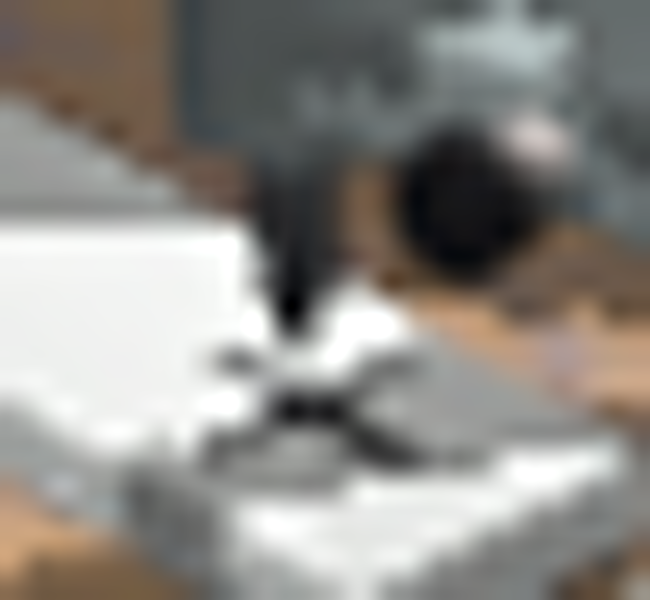

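View pics/s26.png

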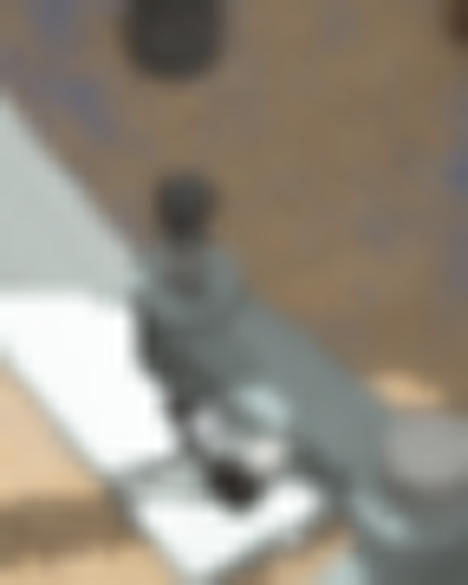

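```bash
python3 - <<'E'
from m import *
o=bot.get_obs();print(abs(o["qd"]).max(),o["finger_gap"],o["time_s"]);print(bot.sign_off())
E
```

```text
0.0014795487123472858 0.014535639841769045 18.75
the job is handed in; nothing more can be done
None
```

I slid the bar under the punch and let it go, drew the hammer out of its sleeve, and handed the job in at 18.8 s with the hammer held ready above the punch. No verdict was reported.

Last checks, against the limits in the task:

| Check | Measured | Limit |
|---|---|---|
| Cross to punch tip, wrist camera (just after release) | about 1 mm | 6 mm |
| Cross to punch tip, averaged side view | about 3 mm, past the tip | 6 mm |
| Hammer face to punch axis, triangulated | about 2 mm | 15 mm |
| Hammer face to punch axis, arm-pose model | about 5 mm | 15 mm |
| Hammer face above punch head | about 45 mm | 10–90 mm |
| Hammer face away from straight down | about 3° | 12° |

At hand-in the arm was still and the finger opening was steady at 14.5 mm on the handle. I moved nothing near the tin or the sanding block, but I did not measure their positions at the end.

- **Cross position:** the wrist and side cameras disagree by a couple of millimetres. A first single-frame side reading put the cross 5–7 mm off, at or over the limit. I went with the averaged images because they resolve the tip better.
- **Fingertips:** they sat about level with the TCP, not 22 mm ahead of it as stated. The first few attempts to grip the bar closed above it until I went lower.
- **Roll correction:** the hammer was rolled about 7° about its handle, so I turned the tool about 4° before lowering it.

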